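# Set up the hanging wooden-ware display of a craft stall

### The job

Set up the stall's display: hook both red wooden S-hooks over the white rail, lower curls towards the front (the robot's side), and only when both are on, hang every little pail there is by its handle bar from a lower curl, one pail to a hook. Also push every short bamboo tube there is fully down onto a spigot of its own, in any order, and leave the other wares where they are.

Things in the scene. Friction and masses are not known exactly. Their poses are not given: they have to be found in the camera images.
- rail_mid (a point): middle of the rounded top edge of the white rail, a fixed horizontal flat bar 12 mm thick (x) and 45 mm tall, 260 mm above the table, running along this point's y axis between two posts 286 mm apart inside. x points to the back, away from the robot; -x is the front, facing the robot. The stand's 10 mm foot board lies from 20 mm in front to 110 mm behind the rail
- hook0: flat red wooden S-hook, 14 mm thick (y), 168 tall, 60 g. Origin: underside of the upper curl's bridge, which bears on the rail; x to its back, z up. Upper curl opens down: mouth x -8.5 to 8.5 mm between long front leg and back leg (11 thick) reaching 30 mm below origin. Solid grip block 39 (x) by 14 (y), up to 50 mm above origin: pinch across y. Lowest point 118 mm below origin. Starts upright in the slotted block
- hook0_curl (a point): trough of this S-hook's upward-open lower curl, where a 10 mm bar rests (bar's centre): 80 mm in front of (-x) and 100 mm below the hook's origin; axes as the hook's. The curl's front lip is 32 mm further front and rises 13 mm above this point; its underside is 18 mm below. On the rail the hook leans up to 10 degrees, this curl swinging back
- hook1: flat red wooden S-hook, 14 mm thick (y), 168 tall, 60 g. Origin: underside of the upper curl's bridge, which bears on the rail; x to its back, z up. Upper curl opens down: mouth x -8.5 to 8.5 mm between long front leg and back leg (11 thick) reaching 30 mm below origin. Solid grip block 39 (x) by 14 (y), up to 50 mm above origin: pinch across y. Lowest point 118 mm below origin. Starts upright in the slotted block
- hook1_curl (a point): trough of this S-hook's upward-open lower curl, where a 10 mm bar rests (bar's centre): 80 mm in front of (-x) and 100 mm below the hook's origin; axes as the hook's. The curl's front lip is 32 mm further front and rises 13 mm above this point; its underside is 18 mm below. On the rail the hook leans up to 10 degrees, this curl swinging back
- pail0: round wooden pail, 70 mm wide, rim 50 mm high, open on top, rigid blue arched handle, 140 g; may be absent (None). Origin: centre of underside, z up. Handle uprights at y +-38.5 mm (84 over all). Grip tab on the middle of the bar: 22 mm (x) by 14 mm (y), 119 to 164 mm above the origin, pinch across y. Symmetric under a half turn. Starts on the table
- pail0_bar (a point): middle of this pail's 10 mm round handle bar, on its centreline, 115 mm above the pail's origin; the bar runs along y, peaked 8 mm in the middle; 60 mm free height between bar and rim, open along x so that a hook tip can pass through. Axes as the pail's. None if absent
- pail1: round wooden pail, 70 mm wide, rim 50 mm high, open on top, rigid blue arched handle, 140 g; may be absent (None). Origin: centre of underside, z up. Handle uprights at y +-38.5 mm (84 over all). Grip tab on the middle of the bar: 22 mm (x) by 14 mm (y), 119 to 164 mm above the origin, pinch across y. Symmetric under a half turn. Starts on the table
- pail1_bar (a point): middle of this pail's 10 mm round handle bar, on its centreline, 115 mm above the pail's origin; the bar runs along y, peaked 8 mm in the middle; 60 mm free height between bar and rim, open along x so that a hook tip can pass through. Axes as the pail's. None if absent
- hook_block: fixed light-wood block that holds the S-hooks upright at the start, origin under its middle. Slot walls 45 mm tall hold the lower curls; the back legs rest on a 22 mm wall, 96 mm tall. Lift the hooks straight up, 100 mm to be clear
- tube0: short bamboo tube open at both ends, outer diameter 58 mm, bore 38 mm, 42 mm tall. Origin: centre of its lower end, z along the tube, up. About 70 g. Stands on the table at the start. May be absent (None).
- tube1: short bamboo tube open at both ends, outer diameter 58 mm, bore 38 mm, 42 mm tall. Origin: centre of its lower end, z along the tube, up. About 70 g. Stands on the table at the start. May be absent (None).
- tube2: short bamboo tube open at both ends, outer diameter 58 mm, bore 38 mm, 42 mm tall. Origin: centre of its lower end, z along the tube, up. About 70 g. Stands on the table at the start. May be absent (None).
- tube3: short bamboo tube open at both ends, outer diameter 58 mm, bore 38 mm, 42 mm tall. Origin: centre of its lower end, z along the tube, up. About 70 g. Stands on the table at the start. May be absent (None).
- spigot0 (a point): foot of a fixed upright steel spigot, on its axis at the upper face of the board (12 mm above the table): 34 mm diameter, 26 mm tall, tapered to 22 mm over the top 8 mm. The four spigots stand in a row along x, 85 mm apart, on a board 335 by 100 mm
- spigot1 (a point): foot of a fixed upright steel spigot, on its axis at the upper face of the board (12 mm above the table): 34 mm diameter, 26 mm tall, tapered to 22 mm over the top 8 mm. The four spigots stand in a row along x, 85 mm apart, on a board 335 by 100 mm
- spigot2 (a point): foot of a fixed upright steel spigot, on its axis at the upper face of the board (12 mm above the table): 34 mm diameter, 26 mm tall, tapered to 22 mm over the top 8 mm. The four spigots stand in a row along x, 85 mm apart, on a board 335 by 100 mm
- spigot3 (a point): foot of a fixed upright steel spigot, on its axis at the upper face of the board (12 mm above the table): 34 mm diameter, 26 mm tall, tapered to 22 mm over the top 8 mm. The four spigots stand in a row along x, 85 mm apart, on a board 335 by 100 mm
- coaster: bystander, leave alone: wood coaster with a blue top, 90 mm across, 14 mm tall; origin at its underside
- coaster_stack: bystander, leave alone: stack of wood coasters in one piece, 90 mm across, 44 mm tall; origin at its underside
- bowl: bystander, leave alone: wooden bowl 110 mm across, 50 mm tall; origin at its underside
- spoon: bystander, leave alone: wooden spoon lying on the table; origin at its underside, near its middle
- flask: bystander, leave alone: bamboo flask with black cap, 62 mm across, 185 mm tall; origin at its underside
- jar: bystander, leave alone: amber jar, 66 mm across, 90 mm tall; origin at its underside
Mind the look-alikes: they are no part of the job. What is shaped like the tube3 but turquoise is not meant. What is shaped like the tube2 but purple is not meant.

How it is judged:
By the outcome, as a careful person would: the job done as asked, in the order asked, and still so for the second after the job is handed in, with the robot touching nothing.
Of pail0, pail1 only 1 to 2 are there at a start; the rules pass over those that are not, and their reading is None.
Of tube0, tube1, tube2, tube3 only 3 to 4 are there at a start; the rules pass over those that are not, and their reading is None.
At some moment in a run one of tube0, tube1, tube2, tube3 may be knocked a few centimetres aside while the robot is not near it.
It also fails if it takes over 200 s, if anything falls off the work surface, if the arm or the gripper's body presses on something with over 40 N, if the wrist force passes 120 N, or if a joint passes its speed limit or range.

### The arm

A 6-joint arm with a two-finger parallel gripper is mounted at the origin on the work surface. World frame = base frame: x ahead of the robot, y to its left, z up, the work surface at z = 0. Lengths are in m, angles in rad, forces in N, time in s.
With the tool pointing down it reaches from about 0.425 to 0.95 m from the base axis. Payload 3.5 kg.
Tool frame: the origin (TCP) lies at the very end of the fingers, on their centre line; the grasp point (between the pads) lies 19 mm behind it (grip_depth is the distance from the TCP to the grasp point, in m); x points along the fingers, z is the direction in which the jaws open and shut, and the axes are right-handed (so a half turn about x gives the same grasp; the last joint's range is limited). The gripper opens to 85 mm and grips with 20 to 120 N. Pads are 22 mm wide; open, the fingers measure 114 mm over their backs; the gripper's body (76 mm by 85 mm) begins 54 mm behind the grasp point. The pads swing forward as they close: fully open they stand 13 mm farther back than shut.
Start: joints at [-1.29, 0.286, 1.577, -0, 1.279, -0.15], TCP at [0.282, -0.613, 0.231] pointing down, gripper open.
Joint ranges: [-2.77, 2.77], [-0.9, 2.22], [0.21, 2.48], [-1.53, 4.67], [0.24, 2.81], [-2.84, 2.84]. Speed limits (rad/s): [2.79, 2.79, 3.14, 3.14, 3.14, 3.14].

### API

Orientations are given as a unit quaternion [x, y, z, w].
In Python, from plant import get_state, read_camera, calibration, sign_off, recognise, grip_depth gives the robot as it stands. The module is installed in compiled form; this text tells all that it offers.
- The arm moves only by the tool servo_tool, never from a script. Its argument "deltas" is a list that holds one entry, the list of rows, each a list of 4 numbers: the shift along the world's x, y, z scaled (see below), then the turn about the world's z scaled (see below). In form: [[[tx, ty, tz, spin], ...]]. A call has exactly 5 rows; each row is the pose to reach, as a shift and turn from the pose commanded when the call began; what a row does not reach only later rows make up. The controller multiplies each number of a shift by 10 cm and each number of a turn by 90 degrees. A row lasts 1/10 s, in which the tool goes at most 50 mm and 8.59 degrees, less where a joint would pass 70% of its speed; a pose out of reach is approached as far as the arm can. A call with a number of a shift or a turn outside -1 to 1 is refused whole. A call with a gripper value outside its range is refused whole. "claw" is the gripper's target within -1 to 1 (fully open at 1, half-way at 0, shut at -1), set as the call begins (left out, the last holds). The fingers move at their own pace and stop on an object; "force" is the grip in N (left out, the last holds). Time passes only in rows, so rows that repeat a pose let the fingers close, or fill a call up. It gives the time, the measured TCP pose, the force and the opening at its end, in the units of the state.
- get_state(): the state, without advancing time (a new reading comes with each control period).
- read_camera(name): name is "scene" or "side" or "wrist"; returns the picture (480x640x3 uint8, blue, green, red); there is no depth.
- calibration(name): a dict with "intrinsics" (3x3 intrinsics, pixels), "dist" ([k1, k2, p1, p2, k3] as OpenCV has them; the pictures are not rectified), "R" (3x3) and "t" (3): a world point X has camera coordinates R X + t; the wrist camera has in their place "T_tool_cam" (4x4, takes a point from camera to tool coordinates, whose origin is the TCP and whose axes are the tool frame's). Camera axes: x right, y down, z forward; pixel columns grow to the right and rows downward; lengths in m; the calibration is good to about 2 mm. A picture is of the moment at which its call begins: read the wrist's pose just before it. calibration takes no time and is no camera call.
- sign_off(): hands the job in, once; it reports no verdict.
Trained networks look in the newest picture that a camera, given by its name, has taken for a name from the list of things; names that differ only in an ending like _2 or _b are one class to them, and where a whole thing is asked for, a point or a joint stands for the part that bears it (a point fixed in the world has none). Each returns a list of dicts, best first, with "p" (0 to 1); they miss things now and then, are a little off and sometimes report something else, mostly with a low value. They report only what shows in the picture. A call takes as long as a camera call. They do not tell look-alikes from the thing itself.
- recognise(camera, query): "at" ([x, y, z] in m, in world coordinates, good to about 4 mm: the middle of the surface that is visible of it).
The state is a dict: "time": time; "qpos": joint angles; "dq": joint speeds; "joint_efforts": joint torques, N m; "eef_pos": TCP position; "tcp_rot": TCP orientation; "contact_force": force on the tool from outside, world axes, zero at the start; "wrist_torque": the same for the moment, N m; "opening": opening from 0.0 (shut) to 1.0 (fully open).
Only numpy, scipy, OpenCV 4.12 (cv2) and the standard library are available. Lean on these libraries where they do the work, as an engineer would, in place of code of your own. Each camera call takes 0.05 s, during which the arm holds its last target. There are 200 camera calls.

## Working session

There is one attempt and no reset: what is moved stays moved. The work goes in short steps, Python scripts to look and compute and a tool call to move; the robot and the scene stay as the last step left them, time stands still between calls to the robot, and variables do not carry over. Pictures are saved under pics/ and viewed, about 12 in all and at most 16, crops included, and the job is handed in when it is done.

Besides the shell and the picture viewer there is one more tool, called after "Call:" as a command line: name --argument value ..., lists and objects as JSON in quotes. servo_tool: Moves the arm, as the interface text tells. Its arguments: {"type":"object","properties":{"deltas":{"type":"array"},"claw":{"type":"number"},"force":{"type":"number"}},"required":["deltas"]}

```bash
mkdir -p pics; cat > h.py <<'E'
import numpy as np, cv2
from plant import *
def snap(c,fn=None):
    im=read_camera(c)
    if fn: cv2.imwrite('pics/'+fn,im)
    return im
def rec(c,qs,pmin=0.2):
    for q in qs:
        print(c,q,[(np.round(d['at'],3).tolist(),round(d['p'],2)) for d in recognise(c,q) if d['p']>pmin])
def ray(c,uv):
    k=calibration(c); K=np.array(k['intrinsics']);D=np.array(k['dist'])
    n=cv2.undistortPoints(np.array([[uv]],float),K,D)[0,0]
    R=np.array(k['R']);t=np.array(k['t'])
    return -R.T@t, R.T@np.array([n[0],n[1],1])
def atz(c,uv,z):
    o,d=ray(c,uv); return o+d*(z-o[2])/d[2]
def proj(c,X):
    k=calibration(c)
    return cv2.projectPoints(np.array([X],float).reshape(-1,1,3),cv2.Rodrigues(np.array(k['R']))[0],np.array(k['t']),np.array(k['intrinsics']),np.array(k['dist']))[0].reshape(-1,2)
E
python3 - <<'E'
from h import *
s=get_state(); print({k:np.round(v,3).tolist() for k,v in s.items()}, grip_depth)
for c in('scene','side'):
    k=calibration(c); print(c,np.round(-np.array(k['R']).T@np.array(k['t']),3))
    snap(c,c+'0.png')
    rec(c,['rail_mid','hook0','hook0_curl','pail0','pail0_bar','tube0','spigot0','hook_block','flask','jar','bowl','coaster','coaster_stack','spoon'])
E
```

```text
{'time': 0.0, 'qpos': [-1.29, 0.287, 1.578, -0.0, 1.279, -0.15], 'dq': [0.001, -0.0, -0.0, -0.0, 0.001, -0.001], 'joint_efforts': [0.0, -40.598, -29.263, -0.0, 0.006, -0.0], 'eef_pos': [0.282, -0.613, 0.23], 'tcp_rot': [0.382, 0.596, -0.381, 0.595], 'contact_force': [0.202, -0.252, -0.095], 'wrist_torque': [-0.031, -0.008, 0.049], 'opening': 1.003} 0.0187
scene [1.301 0.362 1.25 ]
scene rail_mid [([0.679, 0.154, 0.01], 0.95)]
scene hook0 [([0.489, 0.294, 0.157], 0.75), ([0.485, 0.366, 0.159], 0.67), ([0.43, -0.45, 0.039], 0.28)]
scene hook0_curl [([0.489, 0.364, 0.157], 0.46)]
scene pail0 [([0.428, 0.032, 0.052], 0.71)]
scene pail0_bar [([0.423, 0.033, 0.046], 0.81)]
scene tube0 [([0.611, -0.136, 0.035], 0.97), ([0.429, -0.102, 0.032], 0.7), ([0.428, 0.03, 0.048], 0.67), ([0.527, -0.119, 0.033], 0.56), ([0.564, -0.431, 0.03], 0.55)]
scene spigot0 [([0.49, -0.263, 0.016], 0.58), ([0.491, 0.292, 0.156], 0.32)]
scene hook_block [([0.49, 0.331, 0.049], 0.75)]
scene flask [([0.769, -0.14, 0.135], 0.63)]
scene jar [([0.655, 0.43, 0.081], 0.83)]
scene bowl [([0.484, 0.51, 0.024], 0.92), ([0
[... 498 characters left out ...]
0.55, -0.414, 0.032], 0.92), ([0.602, -0.125, 0.028], 0.88), ([0.523, -0.104, 0.03], 0.8), ([0.333, -0.106, 0.032], 0.64), ([0.413, -0.106, 0.036], 0.53)]
side spigot0 [([0.469, -0.253, 0.015], 0.59)]
side hook_block [([0.401, 0.349, 0.046], 0.69)]
side flask [([0.749, -0.126, 0.129], 0.8), ([0.452, 0.372, 0.127], 0.49), ([0.508, 0.5, 0.024], 0.42)]
side jar [([0.633, 0.448, 0.088], 0.76), ([0.671, 0.188, 0.008], 0.61), ([0.458, 0.291, 0.131], 0.49)]
side bowl [([0.504, 0.503, 0.023], 0.74)]
side coaster [([0.554, 0.047, 0.013], 0.59), ([0.605, -0.124, 0.031], 0.37)]
side coaster_stack [([0.416, -0.436, 0.042], 0.56)]
side spoon [([0.731, -0.311, 0.015], 0.69), ([0.403, 0.346, 0.046], 0.48)]
```

View pics/scene0.png

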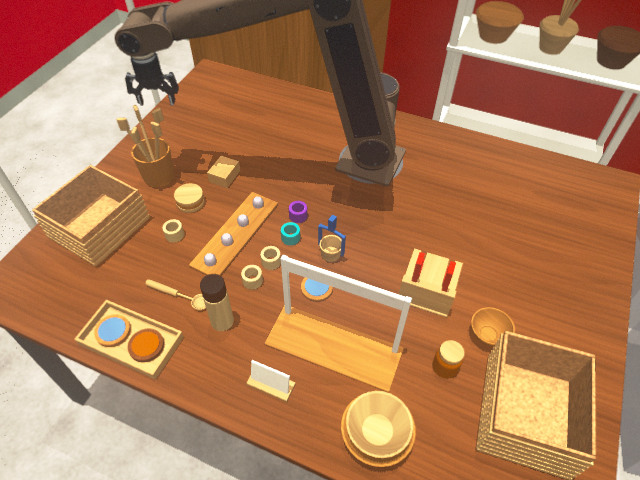

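View pics/side0.png

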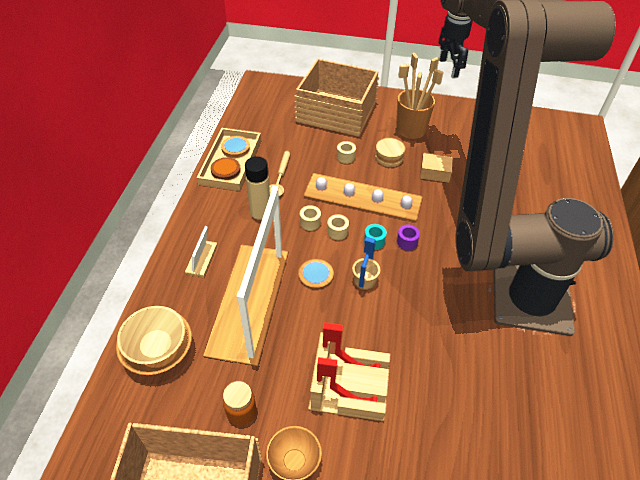

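Three bamboo tubes show in scene at (173,231), (271,258) and (252,277). There is one pail at (331,245), and the turquoise and purple look-alikes sit at (290,233) and (298,211). The hooks are in the block at (432,275), with curls already facing the robot. I'll zoom in on the rail and block next.

```bash
python3 - <<'E'
from h import *
a=cv2.imread('pics/scene0.png');b=cv2.imread('pics/side0.png')
c=lambda im,x,y,s,w=160,h=120:cv2.resize(im[y:y+h,x:x+w],(400,300),interpolation=cv2.INTER_CUBIC)
m=np.vstack([np.hstack([c(a,260,250,1),c(b,190,180,1,160,120)]),np.hstack([c(a,385,230,1,100,75),c(b,300,310,1,100,75)*1])])
# note: side rail lower part
cv2.imwrite('pics/m1.png',m)
print(np.round(calibration('wrist')['T_tool_cam'],3)); print(np.round(calibration('wrist')['intrinsics'],0))
from scipy.spatial.transform import Rotation as R
print(np.round(R.from_quat(get_state()['tcp_rot']).as_matrix(),2))
E
```

```text
[[ 0.001 -0.279  0.96  -0.142]
 [-0.    -0.96  -0.279  0.071]
 [ 1.     0.    -0.001 -0.   ]
 [ 0.     0.     0.     1.   ]]
[[431.   0. 309.]
 [  0. 431. 239.]
 [  0.   0.   1.]]
[[-0.    0.91  0.42]
 [ 0.    0.42 -0.91]
 [-1.    0.   -0.  ]]
```

View pics/m1.png

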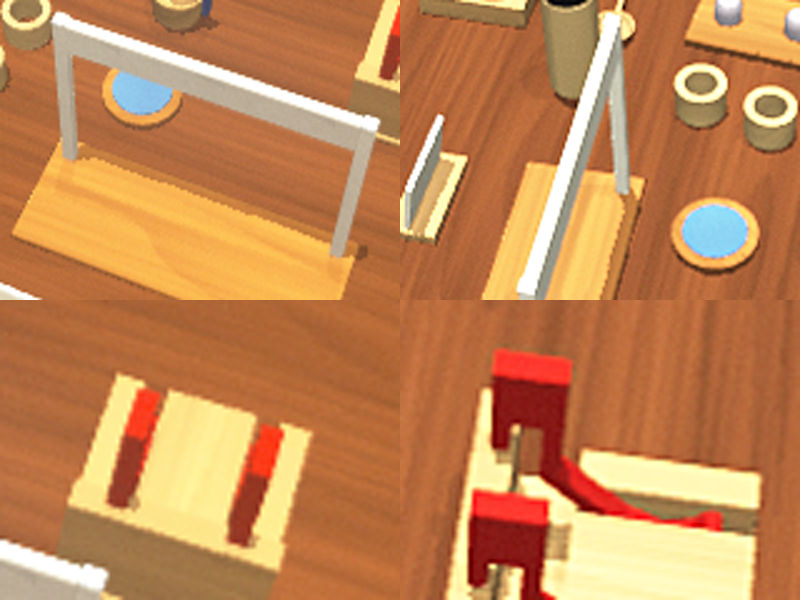

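```bash
python3 - <<'E'
from h import *
def tri(p,q):
    o1,d1=ray('scene',p);o2,d2=ray('side',q)
    A=np.stack([d1,-d2],1);s=np.linalg.lstsq(A,o2-o1,rcond=None)[0]
    a,b=o1+d1*s[0],o2+d2*s[1];return (a+b)/2,np.linalg.norm(a-b)
for n,p,q,z in [('railR',(284.8,256.4),(275.2,186.8),.26),('railL',(408.8,298.8),(242,296),.26),('hA',(421.7,258),(333,327),.176),('hB',(451,268),(327.2,362),.176)]:
    print(n,np.round(atz('scene',p,z),4),np.round(atz('side',q,z),4),np.round(tri(p,q)[0],4),round(tri(p,q)[1],4))
for n,p,q,z in [('t0',(173,226),(347,147),.042),('t1',(271,254),(338,221),.042),('t2',(252,272),(310.5,213),.042)]:
    print(n,np.round(atz('scene',p,z),4),np.round(atz('side',q,z),4))
for n,p,q in [('s',(210,257),(321,182)),('s',(227,237),(349,188)),('s',(243,218),(377,195)),('s',(259,200),(406,201))]:
    print(n,np.round(atz('scene',p,.038),4),np.round(atz('side',q,.038),4))
E
```

```text
railR [0.6569 0.0046 0.26  ] [ 0.6598 -0.0009  0.26  ] [0.6588 0.0051 0.2646] 0.0025
railL [0.6512 0.3045 0.26  ] [0.6493 0.307  0.26  ] [0.6498 0.3048 0.2574] 0.0011
hA [0.4668 0.293  0.176 ] [0.4696 0.2894 0.176 ] [0.4696 0.2927 0.1803] 0.0014
hB [0.4672 0.3685 0.176 ] [0.4668 0.3695 0.176 ] [0.4667 0.3688 0.1751] 0.0006
t0 [ 0.5481 -0.4283  0.042 ] [ 0.5498 -0.433   0.042 ]
t1 [ 0.5232 -0.114   0.042 ] [ 0.5246 -0.1222  0.042 ]
t2 [ 0.6007 -0.1342  0.042 ] [ 0.6039 -0.136   0.042 ]
s [ 0.6007 -0.2702  0.038 ] [ 0.5997 -0.267   0.038 ]
s [ 0.5171 -0.2622  0.038 ] [ 0.5158 -0.2592  0.038 ]
s [ 0.4331 -0.2545  0.038 ] [ 0.4328 -0.2476  0.038 ]
s [ 0.3477 -0.2443  0.038 ] [ 0.3491 -0.2408  0.038 ]
```

Heights and spacings check out: the spigots are 84–85 mm apart and the rail ends agree within about 3 mm. I'll start with the tubes, raising the arm for a wrist view over the spigots.

Call:
servo_tool --deltas '[[[0, 0, 0.5, 0], [0, 0, 1, 0], [0, 0, 1, 0], [0.3, 0.3, 1, 0], [0.6, 0.6, 1, 0]]]' --claw 1

```text
time: 2.0
eef_pos: [0.3418, -0.5534, 0.3317]
tcp_rot: [0.382, 0.594, -0.383, 0.595]
contact_force: [0.5, 0.1, 0.8]
opening: 1.001
```

Call:
servo_tool --deltas '[[[0.2, 0.3, 0.1, -0.09], [0.5, 0.6, 0.2, -0.18], [0.8, 0.8, 0.3, -0.275], [1, 1, 0.3, -0.275], [1, 1, 0.3, -0.275]]]'

```text
time: 2.5
eef_pos: [0.4444, -0.4509, 0.3622]
tcp_rot: [0.499, 0.5, -0.499, 0.501]
contact_force: [0.6, 0.7, 0.2]
opening: 1.003
```

Call:
servo_tool --deltas '[[[0.3, 0.3, 0, 0], [0.6, 0.6, 0, 0], [0.9, 1, 0, 0], [1, 1, 0, 0], [1, 1, 0, 0]]]'

```text
time: 3.0
eef_pos: [0.5425, -0.3531, 0.3609]
tcp_rot: [0.5, 0.5, -0.5, 0.5]
contact_force: [-0.1, 0.1, -0.1]
opening: 0.995
```

Call:
servo_tool --deltas '[[[0, 0.4, 0, 0], [0, 0.6, 0, 0], [0, 0.6, 0, 0], [0, 0.6, 0, 0], [0, 0.6, 0, 0]]]'

```text
time: 3.5
eef_pos: [0.5415, -0.2947, 0.3614]
tcp_rot: [-0.5, -0.499, 0.501, -0.5]
contact_force: [0.6, -0.3, -0.1]
opening: 1.005
```

```bash
cat >> h.py <<'E'
from scipy.spatial.transform import Rotation as Rot
def wpose(s=None):
    s=s or get_state(); T=np.eye(4);T[:3,:3]=Rot.from_quat(s['tcp_rot']).as_matrix();T[:3,3]=s['eef_pos']
    return T@np.array(calibration('wrist')['T_tool_cam'])
def watz(uv,z,T):
    k=calibration('wrist');n=cv2.undistortPoints(np.array([[uv]],float),np.array(k['intrinsics']),np.array(k['dist']))[0,0]
    d=T[:3,:3]@np.array([n[0],n[1],1]);return T[:3,3]+d*(z-T[2,3])/d[2]
def wproj(X,T):
    k=calibration('wrist');I=np.linalg.inv(T)
    return cv2.projectPoints(np.array(X,float).reshape(-1,1,3),cv2.Rodrigues(I[:3,:3])[0],I[:3,3],np.array(k['intrinsics']),np.array(k['dist']))[0].reshape(-1,2)
def wsnap(fn):
    T=wpose(); snap('wrist',fn); np.save('pics/'+fn+'.npy',T); return T
def st():
    s=get_state(); m=Rot.from_quat(s['tcp_rot']).as_matrix()
    print('t',round(float(s['time']),2),'tcp',np.round(s['eef_pos'],4),'jaw deg',round(float(np.degrees(np.arctan2(m[1,2],m[0,2]))),2),'down',np.round(m[:,0],3),'F',np.round(s['contact_force'],1),'op',round(float(s['opening']),3))
E
python3 - <<'E'
from h import *
st(); T=wsnap('w1.png')
rec('wrist',['tube0','spigot0','pail0'])
E
```

```text
t 3.5 tcp [ 0.5415 -0.2947  0.3614] jaw deg -90.15 down [ 0.    -0.001 -1.   ] F [ 0.6 -0.3 -0.1] op 1.005
wrist tube0 [([0.553, -0.434, 0.043], 0.98), ([0.423, -0.109, 0.037], 0.96), ([0.604, -0.134, 0.045], 0.89), ([0.341, -0.143, 0.029], 0.85), ([0.525, -0.124, 0.04], 0.76)]
wrist spigot0 [([0.5, -0.267, 0.012], 0.72)]
wrist pail0 [([0.428, 0.027, 0.038], 0.6)]
```

View pics/w1.png

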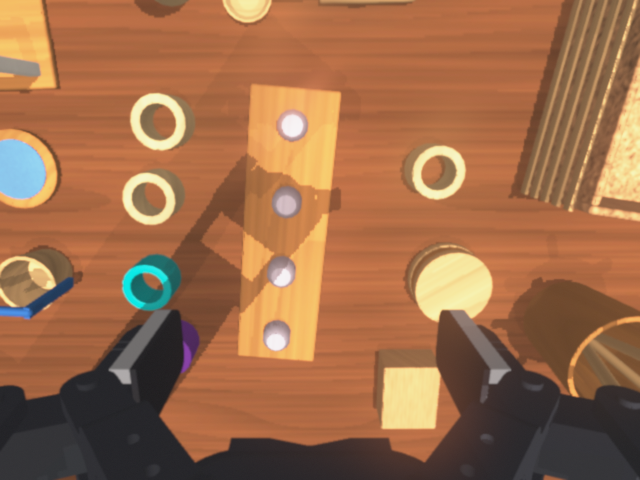

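Wrist picture: the tube rims are at (158,122), (150,198) and (439,171), and the spigot tops at (293,125), (287,202), (282,271) and (277,335).

```bash
python3 - <<'E'
from h import *
T=np.load('pics/w1.png.npy')
im=cv2.imread('pics/w1.png')
g=cv2.cvtColor(im,cv2.COLOR_BGR2HSV)
for n,p in [('t0',(439,171)),('t1',(150,198)),('t2',(158,122))]:
    x,y=p; r=34; sub=im[y-r:y+r,x-r:x+r]
    m=((sub[:,:,2]>215)&(sub[:,:,1]>190)).astype(np.uint8)
    cs=max(cv2.findContours(m,cv2.RETR_EXTERNAL,cv2.CHAIN_APPROX_NONE)[0],key=cv2.contourArea)
    e=cv2.fitEllipse(cs); q=(e[0][0]+x-r,e[0][1]+y-r)
    print(n,np.round(q,1),np.round(e[1],1),np.round(watz(q,.042,T),4),np.round(watz(p,.042,T),4))
for p in [(293,125),(287,202),(282,271),(277,335)]: print(np.round(watz(p,.038,T),4))
E
```

```text
t0 [438.5 172.1] [49.8 54.3] [ 0.5518 -0.4325  0.042 ] [ 0.5529 -0.4329  0.042 ]
t1 [148.3 198.3] [48.4 53.2] [ 0.5242 -0.1186  0.042 ] [ 0.5245 -0.1205  0.042 ]
t2 [157.5 121.2] [52.  57.5] [ 0.6053 -0.1368  0.042 ] [ 0.6044 -0.1372  0.042 ]
[ 0.6007 -0.2772  0.038 ]
[ 0.5187 -0.2695  0.038 ]
[ 0.438  -0.2624  0.038 ]
[ 0.3558 -0.2547  0.038 ]
```

Call:
servo_tool --deltas '[[[0, -0.3, -0.2, 0], [0.1, -0.7, -0.4, 0], [0.1, -1, -0.5, 0], [0.1, -1, -0.5, 0], [0.1, -1, -0.5, 0]]]'

```text
time: 4.2
eef_pos: [0.5515, -0.3939, 0.3104]
tcp_rot: [0.501, 0.5, -0.501, 0.499]
contact_force: [0.8, -0.6, 0.5]
opening: 0.998
```

Call:
servo_tool --deltas '[[[0, -0.2, -0.3, 0], [0, -0.39, -0.7, 0], [0, -0.39, -1, 0], [0, -0.39, -1, 0], [0, -0.39, -1, 0]]]'

```text
time: 4.7
eef_pos: [0.5524, -0.4315, 0.2125]
tcp_rot: [0.5, 0.5, -0.5, 0.5]
contact_force: [0.7, -0.6, 0.7]
opening: 0.997
```

Call:
servo_tool --deltas '[[[0, 0, -0.4, 0], [0, 0, -0.8, 0], [0, 0, -1, 0], [0, 0, -1, 0], [0, 0, -1, 0]]]'

```text
time: 5.2
eef_pos: [0.5535, -0.4331, 0.1149]
tcp_rot: [0.5, 0.498, -0.5, 0.502]
contact_force: [0.2, -0.6, 0.9]
opening: 1.002
```

```bash
python3 - <<'E'
from h import *
st(); T=wsnap('w2.png')
rec('wrist',['tube0'])
X=[[.552,-.4325,.042]]; print(wproj(X,T))
E
```

```text
t 5.2 tcp [ 0.5535 -0.4331  0.1149] jaw deg -90.02 down [ 0.003 -0.004 -1.   ] F [ 0.2 -0.6  0.9] op 1.002
wrist tube0 [([0.547, -0.437, 0.047], 0.71)]
[[308.62169735 256.62143706]]
```

View pics/w2.png

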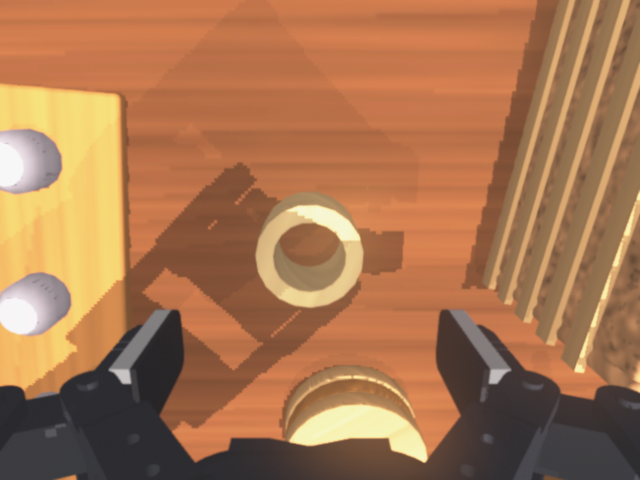

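The tube rim sits at (309.5,256), against a predicted (308.6,256.6), so it is aligned. I'll descend, grip and lift.

Call:
servo_tool --deltas '[[[0, 0, -0.3, 0], [0, 0, -0.6, 0], [0, 0, -0.9, 0], [0, 0, -1, 0], [0, 0, -1, 0]]]'

```text
time: 5.8
eef_pos: [0.5518, -0.4321, 0.0112]
tcp_rot: [0.5, 0.5, -0.5, 0.499]
contact_force: [-0.8, -0.2, 0.3]
opening: 1.007
```

Call:
servo_tool --deltas '[[[0, 0, 0, 0], [0, 0, 0, 0], [0, 0, 0, 0], [0, 0, 0, 0], [0, 0, 0, 0]]]' --claw -1 --force 40

```text
time: 6.3
eef_pos: [0.5536, -0.434, 0.0149]
tcp_rot: [0.5, 0.498, -0.5, 0.502]
contact_force: [0.3, 0.2, 6.4]
opening: 0.673
```

Call:
servo_tool --deltas '[[[0, 0, 0, 0], [0, 0, 0.2, 0], [0, 0, 0.5, 0], [0, 0, 0.9, 0], [0, 0, 1, 0]]]'

```text
time: 6.8
eef_pos: [0.5542, -0.4346, 0.1187]
tcp_rot: [0.5, 0.496, -0.5, 0.503]
contact_force: [0.1, -0.7, 0.6]
opening: 0.674
```

```bash
python3 - <<'E'
from h import *
st()
T=np.load('pics/w2.png.npy'); print(watz((8,163),.038,T),watz((17,315),.038,T), watz((32,305),.012,T))
E
```

```text
t 6.8 tcp [ 0.5542 -0.4346  0.1187] jaw deg -90.06 down [ 0.007 -0.008 -1.   ] F [ 0.1 -0.7  0.6] op 0.674
[ 0.60089449 -0.27982808  0.038     ] [ 0.51624434 -0.26843646  0.038     ] [ 0.51038244 -0.25982424  0.012     ]
```

Call:
servo_tool --deltas '[[[0.1, 0.3, 0, 0], [0.3, 0.7, 0, 0], [0.4, 1, 0, 0], [0.48, 1, 0, 0], [0.48, 1, 0, 0]]]'

```text
time: 7.3
eef_pos: [0.6006, -0.3316, 0.1114]
tcp_rot: [0.5, 0.5, -0.5, 0.5]
contact_force: [-0.5, -0.2, -0.3]
opening: 0.676
```

Call:
servo_tool --deltas '[[[0, 0.3, 0, 0], [0, 0.55, 0, 0], [0, 0.55, 0, 0], [0, 0.55, 0, 0], [0, 0.55, 0, 0]]]'

```text
time: 7.8
eef_pos: [0.5997, -0.279, 0.1115]
tcp_rot: [-0.501, -0.499, 0.501, -0.5]
contact_force: [0.2, 0.2, -0.5]
opening: 0.674
```

```bash
python3 - <<'E'
from h import *
st(); T=wsnap('w3.png')
print(wproj([[.6006,-.2764,.038],[.516,-.2685,.038],[.4314,-.2606,.038]],T))
E
```

```text
t 7.8 tcp [ 0.5997 -0.279   0.1115] jaw deg -90.15 down [ 0.    -0.001 -1.   ] F [ 0.2  0.2 -0.5] op 0.674
[[305.20035219 251.5888279 ]
 [292.4566747  389.75109338]
 [282.01338147 503.05585376]]
```

View pics/w3.png

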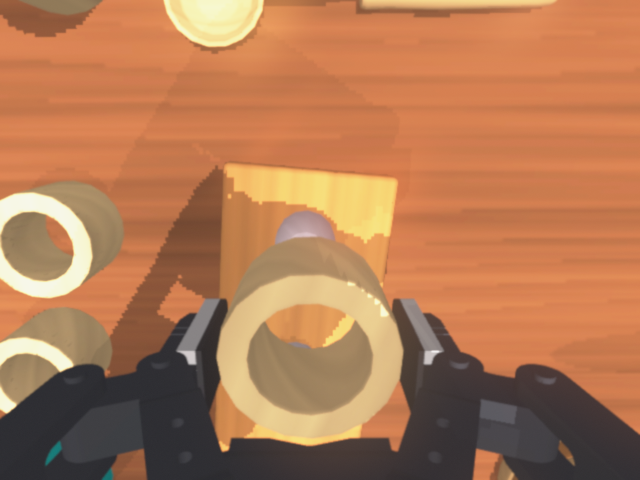

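The spigot's horizontal centre is at u≈305.5, as predicted (305.2). I'll lower the tube onto it.

Call:
servo_tool --deltas '[[[0.01, 0.01, -0.2, 0], [0.01, 0.02, -0.4, 0], [0.01, 0.02, -0.55, 0], [0.01, 0.02, -0.65, 0], [0.01, 0.02, -0.65, 0]]]'

```text
time: 8.35
eef_pos: [0.6005, -0.2757, 0.0447]
tcp_rot: [-0.5, -0.5, 0.501, -0.499]
contact_force: [0.5, -0.8, -0.6]
opening: 0.673
```

Call:
servo_tool --deltas '[[[0, 0, -0.05, 0], [0, 0, -0.1, 0], [0, 0, -0.15, 0], [0, 0, -0.2, 0], [0, 0, -0.2, 0]]]'

```text
time: 8.85
eef_pos: [0.6012, -0.2754, 0.0269]
tcp_rot: [-0.5, -0.5, 0.5, -0.5]
contact_force: [-1.1, 0.1, 3.5]
opening: 0.673
```

```bash
python3 - <<'E'
from h import *
st(); T=np.load('pics/w3.png.npy'); print(watz((312,171),.012,T), watz((310,356),.139,T))
E
```

```text
t 8.85 tcp [ 0.6012 -0.2754  0.0269] jaw deg -90.06 down [ 0. -0. -1.] F [-1.1  0.1  3.5] op 0.673
[ 0.63957838 -0.28017445  0.012     ] [ 0.6000795  -0.27880468  0.139     ]
```

Call:
servo_tool --deltas '[[[0, 0, -0.03, 0], [0, 0, -0.03, 0], [0, 0, -0.03, 0], [0, 0, -0.03, 0], [0, 0, -0.03, 0]]]'

```text
time: 9.35
eef_pos: [0.6012, -0.2755, 0.0268]
tcp_rot: [-0.5, -0.5, 0.5, -0.5]
contact_force: [-7.0, 3.6, 14.2]
opening: 0.671
```

Call:
servo_tool --deltas '[[[0, 0, 0, 0], [0, 0, 0, 0], [0, 0, 0, 0], [0, 0, 0, 0], [0, 0, 0, 0]]]' --claw 1

```text
time: 9.85
eef_pos: [0.6007, -0.2752, 0.0228]
tcp_rot: [-0.5, -0.5, 0.5, -0.499]
contact_force: [-0.0, 1.1, 0.6]
opening: 1.005
```

Call:
servo_tool --deltas '[[[0, 0, 0.2, 0], [0, 0, 0.6, 0], [0, 0, 1, 0], [0, 0, 1, 0], [0, 0, 1, 0]]]'

```text
time: 10.35
eef_pos: [0.6017, -0.2758, 0.1249]
tcp_rot: [0.5, 0.499, -0.5, 0.501]
contact_force: [-0.0, 0.4, -1.0]
opening: 1.002
```

Call:
servo_tool --deltas '[[[0.02, 0.3, 0, 0], [0.05, 0.7, 0, 0], [0.05, 1, 0, 0], [0.05, 1, 0, 0], [0.05, 1, 0, 0]]]'

```text
time: 10.85
eef_pos: [0.605, -0.1744, 0.1213]
tcp_rot: [0.499, 0.501, -0.5, 0.499]
contact_force: [0.7, -1.1, 0.7]
opening: 1.002
```

Call:
servo_tool --deltas '[[[0, 0.3, 0, 0], [0, 0.38, 0, 0], [0, 0.38, 0, 0], [0, 0.38, 0, 0], [0, 0.38, 0, 0]]]'

```text
time: 11.35
eef_pos: [0.6059, -0.1385, 0.1232]
tcp_rot: [-0.5, -0.499, 0.501, -0.5]
contact_force: [0.8, -0.1, 0.3]
opening: 1.003
```

```bash
cat >> h.py <<'E'
def ring(T,im,p,z=.042,r=70):
    x,y=map(int,p); x0,y0=max(0,x-r),max(0,y-r); sub=im[y0:y+r,x0:x+r]
    m=((sub[:,:,2]>215)&(sub[:,:,1]>185)&(sub[:,:,0]>110)).astype(np.uint8)
    m=cv2.morphologyEx(m,cv2.MORPH_OPEN,np.ones((3,3)))
    c=max(cv2.findContours(m,cv2.RETR_EXTERNAL,cv2.CHAIN_APPROX_NONE)[0],key=cv2.contourArea)
    e=cv2.fitEllipse(cv2.convexHull(c)); q=(e[0][0]+x0,e[0][1]+y0)
    print('ring',np.round(q,1),np.round(e[1],1),np.round(watz(q,z,T),4))
E
python3 - <<'E'
from h import *
st(); T=wsnap('w4.png'); im=cv2.imread('pics/w4.png')
p=wproj([[.6053,-.1368,.042]],T)[0]; print(p); ring(T,im,p); rec('wrist',['tube0'])
E
```

```text
t 11.35 tcp [ 0.6059 -0.1385  0.1232] jaw deg -90.13 down [ 0. -0. -1.] F [ 0.8 -0.1  0.3] op 1.003
[307.06658721 249.74391787]
ring [318.9 219. ] [34.5 74.6] [ 0.6225 -0.1432  0.042 ]
wrist tube0 [([0.603, -0.133, 0.041], 0.83), ([0.529, -0.121, 0.039], 0.82), ([0.6, -0.273, 0.056], 0.78), ([0.459, 0.01, 0.05], 0.68)]
```

View pics/w4.png

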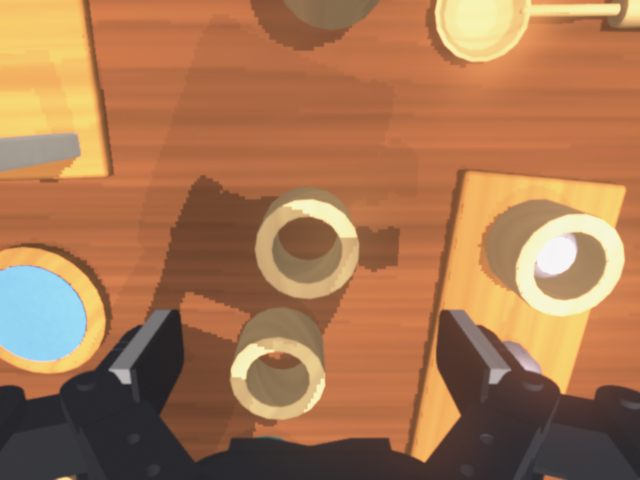

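Tube t2's rim is centred at (307,249), exactly as predicted. The first tube is seated at (570,264).

Call:
servo_tool --deltas '[[[0, 0, -0.3, 0], [0, 0, -0.6, 0], [0, 0, -0.9, 0], [0, 0, -1, 0], [0, 0, -1, 0]]]'

```text
time: 11.95
eef_pos: [0.6045, -0.1371, 0.0215]
tcp_rot: [-0.5, -0.501, 0.501, -0.498]
contact_force: [-0.7, -0.2, 0.1]
opening: 1.001
```

Call:
servo_tool --deltas '[[[0, 0, -0.07, 0], [0, 0, -0.07, 0], [0, 0, -0.07, 0], [0, 0, -0.07, 0], [0, 0, -0.07, 0]]]' --claw -1

```text
time: 12.45
eef_pos: [0.607, -0.1377, 0.0178]
tcp_rot: [0.501, 0.499, -0.5, 0.501]
contact_force: [-1.0, -1.0, 3.9]
opening: 0.664
```

Call:
servo_tool --deltas '[[[0, 0, 0, 0], [0, 0, 0.2, 0], [0, 0, 0.5, 0], [0, 0, 0.9, 0], [0, 0, 1, 0]]]'

```text
time: 12.95
eef_pos: [0.6082, -0.1381, 0.1208]
tcp_rot: [0.501, 0.497, -0.499, 0.502]
contact_force: [0.3, 0.5, -0.0]
opening: 0.667
```

Call:
servo_tool --deltas '[[[-0.2, -0.2, 0, 0], [-0.5, -0.5, 0, 0], [-0.9, -0.9, 0, 0], [-0.9, -1, 0, 0], [-0.9, -1, 0, 0]]]'

```text
time: 13.45
eef_pos: [0.5144, -0.2387, 0.1152]
tcp_rot: [-0.501, -0.499, 0.501, -0.498]
contact_force: [0.4, -0.9, -1.0]
opening: 0.662
```

Call:
servo_tool --deltas '[[[0, -0.2, 0, 0], [0, -0.3, 0, 0], [0, -0.3, 0, 0], [0, -0.3, 0, 0], [0, -0.3, 0, 0]]]'

```text
time: 13.95
eef_pos: [0.5161, -0.2666, 0.116]
tcp_rot: [0.5, 0.5, -0.5, 0.5]
contact_force: [0.1, -0.9, -0.3]
opening: 0.664
```

```bash
python3 - <<'E'
from h import *
st(); T=np.load('pics/w4.png.npy'); print(watz((278,379),.042,T))
E
```

```text
t 13.95 tcp [ 0.5161 -0.2666  0.116 ] jaw deg -90.02 down [-0.     0.001 -1.   ] F [ 0.1 -0.9 -0.3] op 0.664
[ 0.52410685 -0.11907571  0.042     ]
```

Call:
servo_tool --deltas '[[[0, -0.01, -0.2, 0], [0, -0.01, -0.4, 0], [0, -0.01, -0.55, 0], [0, -0.01, -0.65, 0], [0, -0.01, -0.65, 0]]]'

```text
time: 14.45
eef_pos: [0.5152, -0.2675, 0.0497]
tcp_rot: [0.5, 0.501, -0.5, 0.499]
contact_force: [-0.4, -0.0, -1.0]
opening: 0.666
```

Call:
servo_tool --deltas '[[[0, 0, -0.06, 0], [0, 0, -0.12, 0], [0, 0, -0.18, 0], [0, 0, -0.24, 0], [0, 0, -0.26, 0]]]'

```text
time: 14.95
eef_pos: [0.5161, -0.2685, 0.0296]
tcp_rot: [0.5, 0.501, -0.501, 0.499]
contact_force: [-11.8, 8.0, 31.6]
opening: 0.668
```

Call:
servo_tool --deltas '[[[0, 0, 0.02, 0], [0, 0, 0.02, 0], [0, 0, 0.02, 0], [0, 0, 0.02, 0], [0, 0, 0.02, 0]]]' --claw 1

```text
time: 15.45
eef_pos: [0.5157, -0.2682, 0.0268]
tcp_rot: [-0.5, -0.5, 0.5, -0.499]
contact_force: [0.6, 0.1, -0.3]
opening: 1.005
```

Call:
servo_tool --deltas '[[[0, 0, 0.2, 0], [0, 0, 0.6, 0], [0, 0, 0.9, 0], [0, 0, 0.95, 0], [0, 0, 0.95, 0]]]'

```text
time: 15.95
eef_pos: [0.5164, -0.2687, 0.1233]
tcp_rot: [0.5, 0.499, -0.5, 0.501]
contact_force: [0.1, -0.1, -0.3]
opening: 1.003
```

Call:
servo_tool --deltas '[[[0.02, 0.3, 0, 0], [0.05, 0.7, 0, 0], [0.08, 1, 0, 0], [0.08, 1, 0, 0], [0.08, 1, 0, 0]]]'

```text
time: 16.45
eef_pos: [0.5229, -0.1674, 0.1202]
tcp_rot: [0.499, 0.501, -0.5, 0.499]
contact_force: [0.7, 0.5, -0.3]
opening: 1.001
```

Call:
servo_tool --deltas '[[[0, 0.3, 0, 0], [0, 0.5, 0, 0], [0, 0.5, 0, 0], [0, 0.5, 0, 0], [0, 0.5, 0, 0]]]'

```text
time: 16.95
eef_pos: [0.5239, -0.1196, 0.1221]
tcp_rot: [-0.5, -0.499, 0.501, -0.499]
contact_force: [0.2, 0.7, 0.4]
opening: 1.001
```

```bash
python3 - <<'E'
from h import *
st(); T=wsnap('w5.png'); im=cv2.imread('pics/w5.png')
p=wproj([[.524,-.119,.042]],T)[0]; print(p); rec('wrist',['tube0'])
E
```

```text
t 16.95 tcp [ 0.5239 -0.1196  0.1221] jaw deg -90.14 down [-0. -0. -1.] F [0.2 0.7 0.4] op 1.001
[309.17112293 249.13838685]
wrist tube0 [([0.519, -0.26, 0.049], 0.97), ([0.566, -0.14, 0.04], 0.94), ([0.595, -0.256, 0.051], 0.76), ([0.43, -0.109, 0.036], 0.71)]
```

View pics/w5.png

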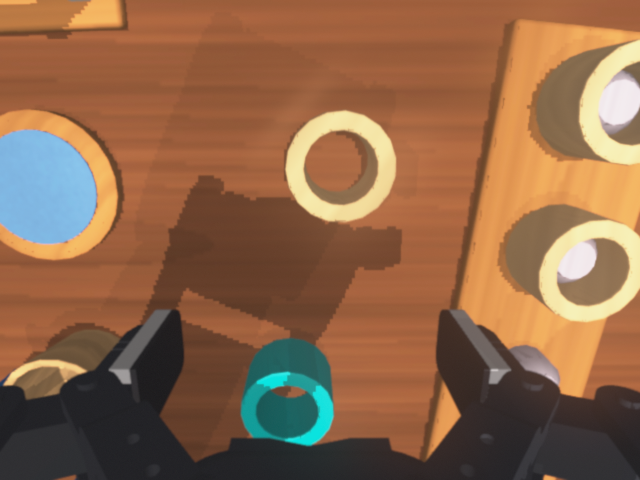

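The remaining tube was knocked aside: its rim is now at (341,167). Both placed tubes are seated. I'll re-measure.

```bash
python3 - <<'E'
from h import *
T=np.load('pics/w5.png.npy'); print(watz((340.5,166.5),.042,T))
E
```

```text
[ 0.56845615 -0.13520183  0.042     ]
```

Call:
servo_tool --deltas '[[[0.2, -0.1, 0, 0], [0.44, -0.16, 0, 0], [0.44, -0.16, 0, 0], [0.44, -0.16, -0.2, 0], [0.44, -0.16, -0.2, 0]]]'

```text
time: 17.55
eef_pos: [0.5655, -0.1338, 0.0995]
tcp_rot: [0.5, 0.502, -0.501, 0.498]
contact_force: [-1.1, -0.7, 0.3]
opening: 0.999
```

```bash
python3 - <<'E'
from h import *
st(); T=wsnap('w6.png'); im=cv2.imread('pics/w6.png'); p=wproj([[.5685,-.1352,.042]],T)[0]; print(p)
x,y=p.astype(int); g=cv2.medianBlur(cv2.cvtColor(im,cv2.COLOR_BGR2GRAY),5)
r=29*431/(T[2,3]-.042); print(r,cv2.HoughCircles(g[y-120:y+120,x-120:x+120],cv2.HOUGH_GRADIENT,1,200,param1=120,param2=20,minRadius=int(r*.9),maxRadius=int(r*1.12)))
rec('wrist',['tube0'])
E
```

```text
t 17.55 tcp [ 0.5655 -0.1338  0.0995] jaw deg -90.1 down [-0.006  0.002 -1.   ] F [-1.1 -0.7  0.3] op 0.999
[313.3465506  256.80173924]
62642.384571989365 None
wrist tube0 [([0.565, -0.138, 0.04], 0.86), ([0.525, -0.263, 0.046], 0.65), ([0.445, -0.11, 0.015], 0.63), ([0.6, -0.259, 0.05], 0.61)]
```

Call:
servo_tool --deltas '[[[0, 0, -0.3, 0], [0, 0, -0.6, 0], [0, 0, -0.86, 0], [0, 0, -0.86, 0], [0, 0, -0.86, 0]]]'

```text
time: 18.15
eef_pos: [0.5681, -0.1344, 0.0171]
tcp_rot: [0.5, 0.5, -0.5, 0.5]
contact_force: [-0.4, -0.4, 0.7]
opening: 1.0
```

Call:
servo_tool --deltas '[[[0, 0, 0, 0], [0, 0, 0, 0], [0, 0, 0, 0], [0, 0, 0, 0], [0, 0, 0, 0]]]' --claw -1

```text
time: 18.65
eef_pos: [0.5696, -0.135, 0.0187]
tcp_rot: [0.501, 0.498, -0.5, 0.501]
contact_force: [-0.6, 0.6, 7.7]
opening: 0.651
```

Call:
servo_tool --deltas '[[[0, 0, 0, 0], [0, 0, 0.2, 0], [0, 0, 0.5, 0], [0, 0, 0.9, 0], [0, 0, 1, 0]]]'

```text
time: 19.15
eef_pos: [0.5707, -0.1354, 0.1216]
tcp_rot: [0.501, 0.497, -0.499, 0.503]
contact_force: [1.2, -0.3, -0.5]
opening: 0.66
```

Call:
servo_tool --deltas '[[[-0.2, -0.2, 0, 0], [-0.5, -0.5, 0, 0], [-0.9, -0.9, 0, 0], [-1, -1, 0, 0], [-1, -1, 0, 0]]]'

```text
time: 19.65
eef_pos: [0.4658, -0.2356, 0.1154]
tcp_rot: [-0.501, -0.499, 0.501, -0.498]
contact_force: [-0.0, 0.6, -0.8]
opening: 0.65
```

Call:
servo_tool --deltas '[[[-0.2, -0.2, 0, 0], [-0.37, -0.25, 0, 0], [-0.37, -0.25, 0, 0], [-0.37, -0.25, 0, 0], [-0.37, -0.25, 0, 0]]]'

```text
time: 20.15
eef_pos: [0.4317, -0.2587, 0.1162]
tcp_rot: [0.5, 0.5, -0.5, 0.5]
contact_force: [-0.4, -0.0, -0.8]
opening: 0.648
```

```bash
python3 - <<'E'
from h import *
st(); print(get_state()['qpos'])
E
```

```text
t 20.15 tcp [ 0.4317 -0.2587  0.1162] jaw deg -90.01 down [ 0.  0. -1.] F [-0.4 -0.  -0.8] op 0.648
[-7.41926964e-01  3.64875240e-02  2.08569157e+00  4.72577666e-04
  1.01921274e+00  8.28850193e-01]
```

```bash
python3 - <<'E'
from h import *
st(); T=wsnap('w7.png'); print(wproj([[.4317,-.2587,.139]],T), wproj([[.4314,-.2606,.038]],T))
E
```

```text
t 20.15 tcp [ 0.4317 -0.2587  0.1162] jaw deg -90.01 down [ 0.  0. -1.] F [-0.4 -0.  -0.8] op 0.648
[[310.52399525 348.87337257]] [[313.79212067 250.96155594]]
```

View pics/w7.png

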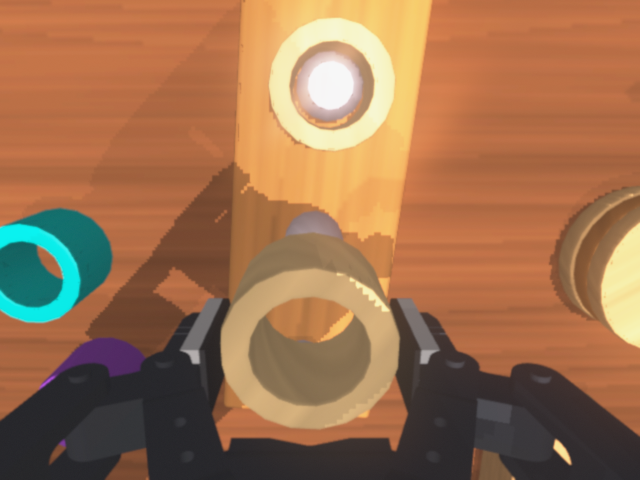

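The held tube's rim is at (310,347) and the spigot is centred at u≈314, both as predicted. I'll lower it.

Call:
servo_tool --deltas '[[[0, -0.01, -0.2, 0], [0, -0.02, -0.4, 0], [0, -0.02, -0.55, 0], [0, -0.02, -0.65, 0], [0, -0.02, -0.65, 0]]]'

```text
time: 20.7
eef_pos: [0.4307, -0.2604, 0.05]
tcp_rot: [0.5, 0.501, -0.5, 0.499]
contact_force: [0.5, -0.1, -0.1]
opening: 0.654
```

Call:
servo_tool --deltas '[[[0, 0, -0.06, 0], [0, 0, -0.12, 0], [0, 0, -0.18, 0], [0, 0, -0.22, 0], [0, 0, -0.23, 0]]]'

```text
time: 21.2
eef_pos: [0.431, -0.2613, 0.0307]
tcp_rot: [0.5, 0.501, -0.5, 0.499]
contact_force: [-8.5, 6.6, 22.4]
opening: 0.651
```

Call:
servo_tool --deltas '[[[0, 0, 0.02, 0], [0, 0, 0.02, 0], [0, 0, 0.02, 0], [0, 0, 0.02, 0], [0, 0, 0.02, 0]]]' --claw 1

```text
time: 21.7
eef_pos: [0.4307, -0.2612, 0.03]
tcp_rot: [-0.5, -0.5, 0.5, -0.5]
contact_force: [-0.8, 0.3, 0.1]
opening: 0.996
```

Call:
servo_tool --deltas '[[[0, 0, 0.2, 0], [0, 0, 0.6, 0], [0, 0, 1, 0], [0, 0, 1, 0], [0, 0, 1, 0]]]'

```text
time: 22.2
eef_pos: [0.4314, -0.2617, 0.1313]
tcp_rot: [0.5, 0.499, -0.5, 0.501]
contact_force: [-0.1, -0.3, -0.1]
opening: 1.0
```

Call:
servo_tool --deltas '[[[0, 0, 0.3, 0], [0.3, 0, 0.6, 0], [0.6, 0, 1, 0], [0.9, 0, 1, 0], [0.9, 0, 1, 0]]]'

```text
time: 22.7
eef_pos: [0.5232, -0.2612, 0.2296]
tcp_rot: [0.5, 0.5, -0.5, 0.5]
contact_force: [-0.3, 0.8, -0.4]
opening: 1.0
```

Call:
servo_tool --deltas '[[[0, 0.3, 0.3, 0], [0, 0.6, 0.6, 0], [0, 1, 0.7, 0], [0, 1, 0.7, 0], [0, 1, 0.7, 0]]]'

```text
time: 23.2
eef_pos: [0.5199, -0.1605, 0.2981]
tcp_rot: [0.499, 0.501, -0.5, 0.499]
contact_force: [0.4, -0.4, -0.5]
opening: 1.002
```

Call:
servo_tool --deltas '[[[0, 0.5, 0, 0], [0, 1, 0, 0], [0, 1, 0, 0], [0, 1, 0, 0], [0, 1, 0, 0]]]'

```text
time: 23.7
eef_pos: [0.5205, -0.0627, 0.2989]
tcp_rot: [-0.5, -0.5, 0.501, -0.499]
contact_force: [0.8, 0.6, -1.0]
opening: 1.003
```

Call:
servo_tool --deltas '[[[0, 0.5, 0, 0], [0, 1, 0, 0], [0, 1, 0, 0], [0, 1, 0, 0], [0, 1, 0, 0]]]'

```text
time: 24.2
eef_pos: [0.5211, 0.037, 0.2999]
tcp_rot: [-0.501, -0.499, 0.501, -0.499]
contact_force: [-0.4, -1.1, -0.5]
opening: 1.0
```

Call:
servo_tool --deltas '[[[0, 0.5, 0, 0], [0, 1, 0, 0], [0, 1, 0, 0], [0, 1, 0, 0], [0, 1, 0, 0]]]'

```text
time: 24.7
eef_pos: [0.5213, 0.137, 0.3001]
tcp_rot: [-0.501, -0.499, 0.501, -0.499]
contact_force: [0.6, -0.2, -0.1]
opening: 0.997
```

Call:
servo_tool --deltas '[[[0, 0.5, 0, 0], [-0.2, 1, 0, 0], [-0.5, 1, 0, 0], [-0.5, 1, 0, 0], [-0.5, 1, 0, 0]]]'

```text
time: 25.2
eef_pos: [0.4714, 0.2375, 0.3005]
tcp_rot: [0.501, 0.499, -0.5, 0.5]
contact_force: [0.3, 0.2, -0.6]
opening: 1.001
```

Call:
servo_tool --deltas '[[[0, 0.5, 0, 0], [0, 0.9, 0, 0], [0, 0.9, 0, 0], [0, 0.9, 0, 0], [0, 0.9, 0, 0]]]'

```text
time: 25.7
eef_pos: [0.4719, 0.3272, 0.3002]
tcp_rot: [-0.501, -0.499, 0.501, -0.499]
contact_force: [0.3, 0.8, 0.8]
opening: 1.0
```

```bash
python3 - <<'E'
from h import *
st(); T=wsnap('w8.png'); rec('wrist',['hook0','rail_mid','hook_block'])
E
```

```text
t 25.7 tcp [0.4719 0.3272 0.3002] jaw deg -90.19 down [ 0.    -0.001 -1.   ] F [0.3 0.8 0.8] op 1.0
wrist hook0 [([0.465, 0.364, 0.152], 0.89), ([0.462, 0.29, 0.159], 0.82), ([0.638, 0.206, 0.015], 0.34)]
wrist rail_mid [([0.638, 0.203, 0.014], 0.87)]
wrist hook_block [([0.433, 0.329, 0.041], 0.8), ([0.637, 0.203, 0.016], 0.74)]
```

View pics/w8.png

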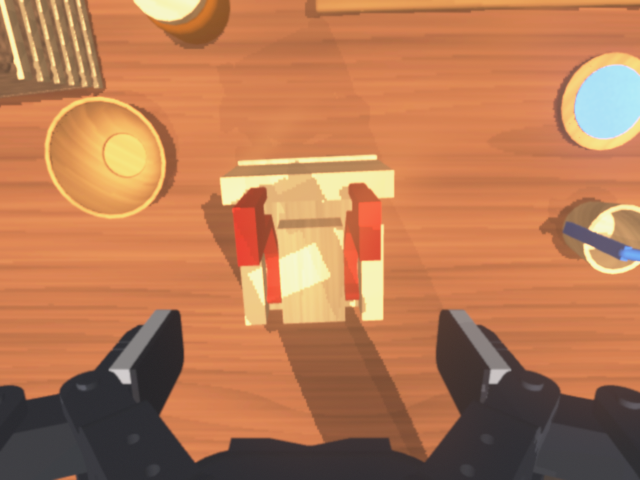

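Wrist picture: the grip-block tops are centred at about (247.5,235.5) and (370,230.5), with the block turned by 2–3°.

```bash
python3 - <<'E'
from h import *
T=np.load('pics/w8.png.npy')
P=[watz(p,.176,T) for p in [(247.5,235.5),(370.2,230.5),(236,236),(258.5,234.5),(246.5,206),(248,264.5)]]
print(np.round(P,4)); d=P[0]-P[1]; print(np.degrees(np.arctan2(-d[0],d[1])),np.linalg.norm(d)); print('len',np.linalg.norm(P[4]-P[5]),'wid',np.linalg.norm(P[2]-P[3]))
a,b=watz((222,181),.096,T),watz((393,172),.096,T); d=a-b; print('wall yaw',np.degrees(np.arctan2(-d[0],d[1])))
# rail refine from wrist: not visible
E
```

```text
[[0.4673 0.3675 0.176 ]
 [0.4704 0.2887 0.176 ]
 [0.467  0.375  0.176 ]
 [0.468  0.3604 0.176 ]
 [0.4867 0.3673 0.176 ]
 [0.4475 0.3681 0.176 ]]
2.224164789919844 0.07892444236349815
len 0.03914626157598178 wid 0.01456665444194228
wall yaw 2.8139339412046356
```

The block size reads 39×14.5 mm, so the height assumption holds. The mouth leaves only ±2.5 mm of clearance on the rail, so I'll measure the rail from the same relative viewpoint before taking a hook.

Call:
servo_tool --deltas '[[[0.1, -0.1, 0.4, 0], [0.3, -0.3, 0.8, 0], [0.6, -0.6, 0.84, 0], [0.9, -0.9, 0.84, 0], [0.93, -0.93, 0.84, 0]]]'

```text
time: 26.4
eef_pos: [0.5665, 0.2319, 0.3843]
tcp_rot: [-0.502, -0.498, 0.502, -0.499]
contact_force: [0.2, -0.2, -0.8]
opening: 1.002
```

Call:
servo_tool --deltas '[[[0.3, -0.3, 0, 0], [0.6, -0.6, 0, 0], [0.9, -0.8, 0, 0], [0.9, -0.8, 0, 0], [0.9, -0.8, 0, 0]]]'

```text
time: 26.9
eef_pos: [0.6538, 0.1553, 0.3835]
tcp_rot: [-0.5, -0.5, 0.501, -0.499]
contact_force: [0.2, -0.3, -0.2]
opening: 1.002
```

```bash
python3 - <<'E'
from h import *
st(); T=wsnap('w9.png'); print(wproj([[.658,.005,.26],[.654,.154,.26],[.65,.305,.26]],T))
E
```

```text
t 26.9 tcp [0.6538 0.1553 0.3835] jaw deg -90.14 down [-0.002  0.    -1.   ] F [ 0.2 -0.3 -0.2] op 1.002
[[545.72462833 221.47052486]
 [312.30620699 227.98668139]
 [ 78.08984711 234.54286579]]
```

View pics/w9.png

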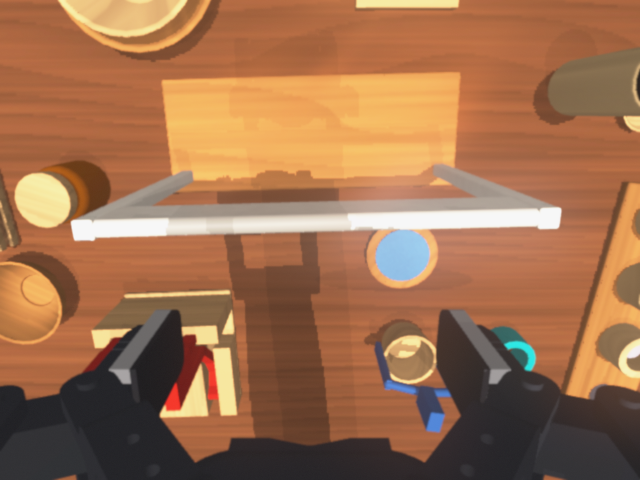

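Rail strip runs from (75,230) to (560,217), with the grey back face above it. I'll extract its edge rows precisely.

```bash
python3 - <<'E'
from h import *
im=cv2.imread('pics/w9.png'); T=np.load('pics/w9.png.npy')
g=cv2.cvtColor(im,cv2.COLOR_BGR2GRAY)
for c in (130,200,312,430,500): print(c,[int(v) for v in g[195:245,c-2:c+3].mean(1)])
E
```

```text
130 [149, 154, 155, 156, 157, 157, 155, 152, 149, 145, 142, 144, 150, 152, 152, 153, 152, 152, 151, 151, 150, 150, 154, 178, 218, 238, 245, 247, 247, 247, 247, 247, 247, 247, 247, 247, 247, 247, 247, 247, 243, 209, 153, 134, 132, 130, 128, 127, 126, 127]
200 [119, 119, 118, 119, 121, 123, 125, 125, 126, 133, 142, 146, 148, 149, 148, 148, 147, 147, 148, 148, 149, 155, 172, 191, 206, 216, 221, 226, 231, 235, 237, 239, 238, 235, 232, 228, 223, 217, 202, 170, 142, 130, 127, 128, 130, 130, 128, 126, 126, 127]
312 [92, 92, 92, 92, 92, 98, 119, 140, 149, 150, 149, 148, 148, 149, 148, 149, 148, 148, 153, 171, 189, 204, 214, 220, 225, 229, 234, 237, 237, 236, 234, 230, 226, 222, 216, 203, 168, 124, 99, 94, 94, 95, 96, 97, 98, 97, 95, 93, 93, 93]
430 [138, 137, 140, 149, 159, 164, 166, 167, 167, 167, 167, 168, 169, 169, 170, 180, 213, 235, 243, 246, 247, 247, 247, 247, 247, 247, 247, 247, 247, 247, 247, 247, 244, 227, 182, 158, 160, 168, 176, 184, 190, 195, 196, 197, 197, 197, 197, 198, 199, 200]
500 [153, 155, 159, 163, 164, 164, 165, 165, 165, 164, 164, 164, 164, 172, 204, 231, 242, 246, 247, 247, 247, 247, 247, 247, 247, 247, 247, 247, 247, 247, 245, 233, 188, 147, 139, 140, 140, 140, 141, 140, 140, 143, 145, 146, 145, 143, 143, 141, 140, 138]
```

```bash
python3 - <<'E'
from h import *
T=np.load('pics/w9.png.npy')
for z in (.26,.256):
  P=np.array([watz(p,z,T) for p in [(130,227.5),(200,225.6),(312,222.5),(430,220),(500,218)]]); k=np.polyfit(P[:,1],P[:,0],1)
  print(z,np.round(P[:,:2],4).tolist(),'yaw',np.degrees(np.arctan(-k[0])),'x at .094,.154,.214',np.polyval(k,[.094,.154,.214]))
print('width',np.linalg.norm(watz((312,213.7),.258,T)-watz((312,231.3),.258,T)))
for p in [(76,230),(559,217)]: print(watz(p,.26,T))
E
```

```text
0.26 [[0.6546, 0.2707], [0.6557, 0.2257], [0.6576, 0.1542], [0.6591, 0.0792], [0.6603, 0.0346]] yaw 1.3648219933835466 x at .094,.154,.214 [0.65887821 0.6574487  0.65601919]
0.256 [[0.6535, 0.2725], [0.6547, 0.2267], [0.6566, 0.1542], [0.6581, 0.078], [0.6594, 0.0328]] yaw 1.3648219933834589 x at .094,.154,.214 [0.65786447 0.65643496 0.65500546]
width 0.011628931467384833
[0.65303661 0.30588818 0.26      ]
[ 0.66091958 -0.00308365  0.26      ]
```

Rail: x≈.6584 at y=.094, x≈.6555 at y=.214, yaw 1.4°, measured width 11.6 mm (12 stated). Now I'll fetch hook A.

Call:
servo_tool --deltas '[[[-0.2, 0.1, 0, 0.027], [-0.5, 0.3, 0, 0.027], [-0.8, 0.5, 0, 0.027], [-0.92, 0.67, 0, 0.027], [-0.92, 0.67, 0, 0.027]]]'

```text
time: 27.45
eef_pos: [0.559, 0.2257, 0.3858]
tcp_rot: [0.489, 0.511, -0.488, 0.512]
contact_force: [0.4, -0.8, -0.7]
opening: 0.996
```

Call:
servo_tool --deltas '[[[-0.2, 0.1, -0.2, 0], [-0.5, 0.3, -0.5, 0], [-0.8, 0.5, -0.8, 0], [-0.92, 0.67, -1, 0], [-0.92, 0.67, -1, 0]]]'

```text
time: 27.95
eef_pos: [0.4663, 0.2907, 0.2806]
tcp_rot: [0.487, 0.512, -0.491, 0.51]
contact_force: [0.4, 0.8, -0.2]
opening: 1.002
```

Call:
servo_tool --deltas '[[[0, 0, -0.2, 0], [0, 0, -0.5, 0], [0, 0, -0.6, 0], [0, 0, -0.6, 0], [0, 0, -0.6, 0]]]'

```text
time: 28.45
eef_pos: [0.471, 0.2897, 0.2259]
tcp_rot: [0.49, 0.51, -0.489, 0.51]
contact_force: [-0.7, -0.3, 0.4]
opening: 0.996
```

```bash
python3 - <<'E'
from h import *
st(); st()
E
```

```text
t 28.45 tcp [0.471  0.2897 0.2259] jaw deg -87.66 down [ 0.002  0.001 -1.   ] F [-0.7 -0.3  0.4] op 0.996
t 28.45 tcp [0.471  0.2897 0.2259] jaw deg -87.66 down [ 0.002  0.001 -1.   ] F [-0.7 -0.3  0.4] op 0.996
```

Call:
servo_tool --deltas '[[[0, -0.01, -0.3, 0], [0, -0.01, -0.6, 0], [0, -0.01, -0.81, 0], [0, -0.01, -0.81, 0], [0, -0.01, -0.81, 0]]]'

```text
time: 28.95
eef_pos: [0.4711, 0.289, 0.1451]
tcp_rot: [0.49, 0.51, -0.489, 0.511]
contact_force: [1.1, 0.1, 0.5]
opening: 1.002
```

Call:
servo_tool --deltas '[[[0, 0, 0, 0], [0, 0, 0, 0], [0, 0, 0, 0], [0, 0, 0, 0], [0, 0, 0, 0]]]' --claw -1 --force 60

```text
time: 29.45
eef_pos: [0.4701, 0.2888, 0.1438]
tcp_rot: [0.49, 0.51, -0.489, 0.51]
contact_force: [-1.8, 0.4, 4.2]
opening: 0.158
```

Call:
servo_tool --deltas '[[[0, 0, 0, 0], [0, 0, 0, 0], [0, 0, 0, 0], [0, 0, 0, 0], [0, 0, 0, 0]]]'

```text
time: 29.95
eef_pos: [0.4702, 0.2888, 0.1438]
tcp_rot: [0.49, 0.51, -0.489, 0.51]
contact_force: [0.1, -0.5, 3.1]
opening: 0.154
```

```bash
python3 - <<'E'
from h import *
st()
E
```

```text
t 29.95 tcp [0.4702 0.2888 0.1438] jaw deg -87.63 down [ 0.001  0.    -1.   ] F [ 0.1 -0.5  3.1] op 0.154
```

Call:
servo_tool --deltas '[[[0, 0, 0.15, 0], [0, 0, 0.4, 0], [0, 0, 0.7, 0], [0, 0, 1, 0], [0, 0, 1, 0]]]'

```text
time: 30.45
eef_pos: [0.4722, 0.2896, 0.2492]
tcp_rot: [0.493, 0.509, -0.486, 0.512]
contact_force: [-0.5, 0.1, 0.0]
opening: 0.155
```

Call:
servo_tool --deltas '[[[0, 0, 0.3, 0], [0, 0, 0.6, 0], [0, 0, 0.9, 0], [0, 0, 0.9, 0], [0, 0, 0.9, 0]]]'

```text
time: 30.95
eef_pos: [0.4697, 0.2886, 0.3328]
tcp_rot: [0.489, 0.51, -0.49, 0.51]
contact_force: [0.3, -0.4, -0.6]
opening: 0.151
```

Call:
servo_tool --deltas '[[[0.15, -0.15, 0, 0], [0.4, -0.4, 0, -0.011], [0.7, -0.7, 0, -0.011], [0.95, -0.95, 0, -0.011], [1, -1, 0, -0.011]]]'

```text
time: 31.45
eef_pos: [0.5708, 0.1858, 0.3294]
tcp_rot: [0.493, 0.506, -0.497, 0.504]
contact_force: [-0.5, 0.0, -0.2]
opening: 0.161
```

Call:
servo_tool --deltas '[[[0.3, -0.3, 0, 0], [0.6, -0.6, 0, 0], [0.8, -0.8, 0, 0], [0.88, -0.95, 0, 0], [0.88, -0.95, 0, 0]]]'

```text
time: 31.95
eef_pos: [0.6577, 0.0924, 0.3309]
tcp_rot: [0.494, 0.506, -0.495, 0.504]
contact_force: [-0.1, 0.3, -1.0]
opening: 0.155
```

Call:
servo_tool --deltas '[[[0, 0, 0, 0], [0, 0, 0, 0], [0, 0, 0, 0], [0, 0, 0, 0], [0, 0, 0, 0]]]'

```text
time: 32.45
eef_pos: [0.6576, 0.0943, 0.3337]
tcp_rot: [0.494, 0.506, -0.494, 0.506]
contact_force: [0.3, 0.3, -0.9]
opening: 0.155
```

```bash
python3 - <<'E'
from h import *
st(); wsnap('w10.png'); snap('side','s10.png'); snap('scene','c10.png')
a=cv2.imread('pics/side','') if 0 else cv2.imread('pics/s10.png'); b=cv2.imread('pics/c10.png');w=cv2.imread('pics/w10.png')
f=lambda im,x,y,W,H:cv2.resize(im[y:y+H,x:x+W],(400,300),interpolation=cv2.INTER_CUBIC)
cv2.imwrite('pics/m10.png',np.vstack([np.hstack([f(w,0,0,640,480),f(a,200,110,140,105)]),np.hstack([f(b,250,190,140,105),f(b,0,100,560,420)])]))
E
```

```text
t 32.45 tcp [0.6576 0.0943 0.3337] jaw deg -88.58 down [ 0.  0. -1.] F [ 0.3  0.3 -0.9] op 0.155
```

View pics/m10.png

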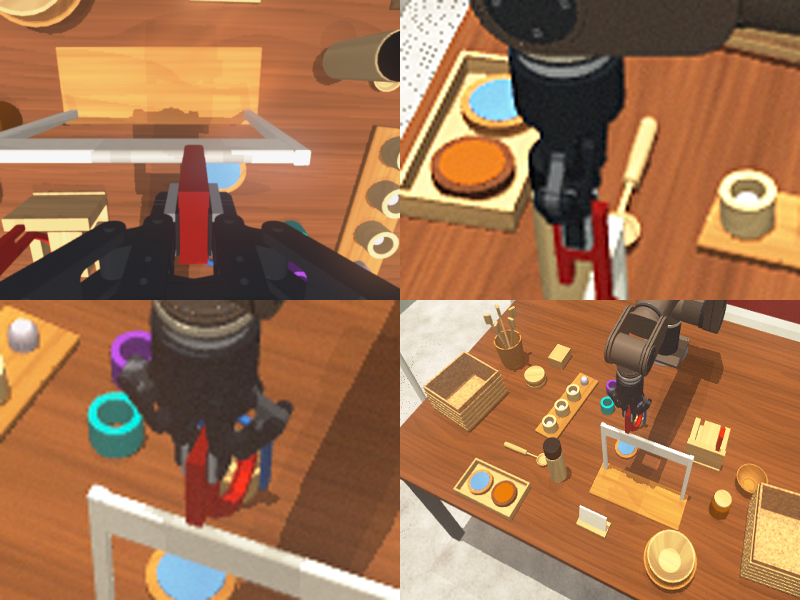

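Hook A hangs squarely over the rail and all three tubes sit on spigots. I'll lower it in two stages, watching the force.

Call:
servo_tool --deltas '[[[0.01, 0, -0.1, 0], [0.01, 0, -0.2, 0], [0.01, 0, -0.28, 0], [0.01, 0, -0.35, 0], [0.01, 0, -0.35, 0]]]'

```text
time: 33.1
eef_pos: [0.6582, 0.0937, 0.2959]
tcp_rot: [0.493, 0.507, -0.495, 0.505]
contact_force: [0.1, 0.2, -0.9]
opening: 0.153
```

Call:
servo_tool --deltas '[[[0, 0, -0.05, 0], [0, 0, -0.1, 0], [0, 0, -0.15, 0], [0, 0, -0.19, 0], [0, 0, -0.19, 0]]]'

```text
time: 33.6
eef_pos: [0.6585, 0.0937, 0.2782]
tcp_rot: [0.494, 0.506, -0.494, 0.506]
contact_force: [-0.5, 0.0, -0.6]
opening: 0.152
```

Call:
servo_tool --deltas '[[[0, 0, -0.01, 0], [0, 0, -0.02, 0], [0, 0, -0.03, 0], [0, 0, -0.03, 0], [0, 0, -0.03, 0]]]'

```text
time: 34.1
eef_pos: [0.6591, 0.0937, 0.2777]
tcp_rot: [0.494, 0.506, -0.494, 0.506]
contact_force: [-1.3, 0.7, 4.3]
opening: 0.15
```

```bash
python3 - <<'E'
from h import *
st(); 
E
```

```text
t 34.1 tcp [0.6591 0.0937 0.2777] jaw deg -88.62 down [ 0.001 -0.    -1.   ] F [-1.3  0.7  4.3] op 0.15
```

Call:
servo_tool --deltas '[[[0, 0, 0, 0], [0, 0, 0, 0], [0, 0, 0, 0], [0, 0, 0, 0], [0, 0, 0, 0]]]' --claw 1

```text
time: 34.6
eef_pos: [0.6588, 0.0937, 0.2759]
tcp_rot: [0.494, 0.506, -0.494, 0.506]
contact_force: [-0.0, -0.4, 0.3]
opening: 0.984
```

Call:
servo_tool --deltas '[[[0, 0, 0.2, 0], [0, 0, 0.5, 0], [0, 0, 0.9, 0], [0, 0, 0.9, 0], [0, 0, 0.9, 0]]]'

```text
time: 35.1
eef_pos: [0.6594, 0.0937, 0.3682]
tcp_rot: [0.495, 0.505, -0.493, 0.507]
contact_force: [0.6, 0.0, -0.2]
opening: 1.001
```

Call:
servo_tool --deltas '[[[-0.3, 0.3, 0, 0.011], [-0.6, 0.6, 0, 0.011], [-0.9, 0.9, 0, 0.011], [-0.95, 1, 0, 0.011], [-0.95, 1, 0, 0.011]]]'

```text
time: 35.6
eef_pos: [0.5628, 0.1949, 0.3649]
tcp_rot: [0.488, 0.511, -0.489, 0.51]
contact_force: [0.2, 0.5, -0.1]
opening: 1.006
```

Call:
servo_tool --deltas '[[[-0.3, 0.3, 0, 0], [-0.6, 0.6, -0.1, 0], [-0.9, 0.9, -0.2, 0], [-0.96, 1, -0.4, 0], [-0.96, 1, -0.4, 0]]]'

```text
time: 36.1
eef_pos: [0.4665, 0.2935, 0.3222]
tcp_rot: [0.487, 0.511, -0.492, 0.51]
contact_force: [-0.1, 0.5, -0.0]
opening: 1.004
```

Call:
servo_tool --deltas '[[[0, 0.3, -0.3, 0], [0, 0.6, -0.6, 0], [0, 0.74, -0.9, 0], [0, 0.74, -0.9, 0], [0, 0.74, -0.9, 0]]]'

```text
time: 36.6
eef_pos: [0.4692, 0.3665, 0.2361]
tcp_rot: [0.489, 0.51, -0.491, 0.51]
contact_force: [-0.2, -1.2, 0.4]
opening: 1.002
```

```bash
python3 - <<'E'
from h import *
st(); T=wsnap('w11.png'); rec('wrist',['hook0']); rec2=snap('side'); rec('side',['hook0'])
print(wproj([[.4673,.3675,.176],[.4868,.3683,.176],[.4478,.3667,.176]],T))
im=cv2.imread('pics/w11.png'); m=cv2.inRange(cv2.cvtColor(im,cv2.COLOR_BGR2HSV),(0,180,190),(6,255,255))|cv2.inRange(cv2.cvtColor(im,cv2.COLOR_BGR2HSV),(174,180,190),(180,255,255))
n,l,s,c=cv2.connectedComponentsWithStats(m); print([(s[i].tolist(),np.round(c[i],1).tolist()) for i in range(1,n) if s[i,4]>200])
E
```

```text
t 36.6 tcp [0.4692 0.3665 0.2361] jaw deg -87.71 down [-0.001 -0.001 -1.   ] F [-0.2 -1.2  0.4] op 1.002
wrist hook0 [([0.473, 0.367, 0.175], 0.94)]
side hook0 [([0.452, 0.373, 0.11], 0.73), ([0.641, 0.097, 0.256], 0.72)]
[[308.02103674 264.82446374]
 [307.94053064 226.9559742 ]
 [308.09784076 300.79276527]]
[([293, 231, 26, 80, 1763], [306.5, 270.6])]
```

```bash
python3 - <<'E'
import cv2
im=cv2.imread('pics/w11.png'); cv2.imwrite('pics/c11.png',cv2.resize(im[140:380,180:440],(780,720)) [:600])
E
```

```text
(no output)
```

View pics/c11.png

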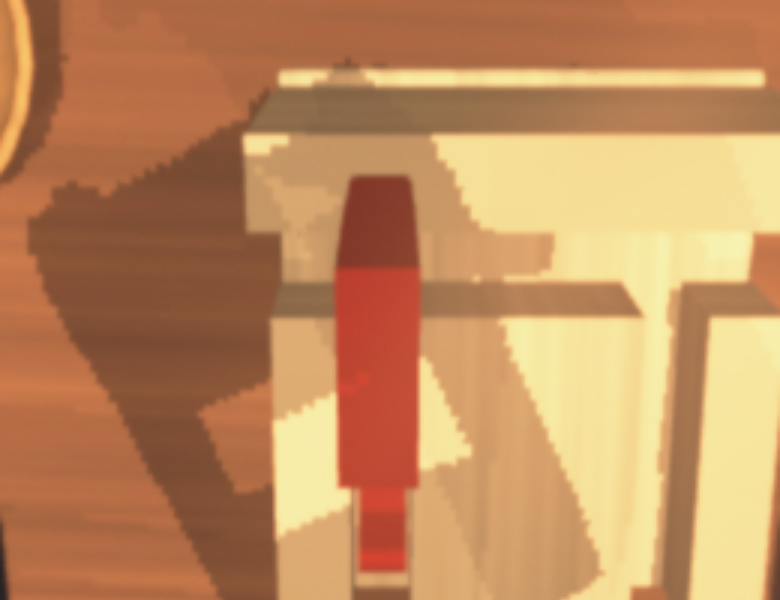

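The top face spans rows 229–302 and is centred at (306,266), within 1 mm of prediction. I'll descend and grip hook B.

Call:
servo_tool --deltas '[[[-0.02, 0.015, -0.3, 0], [-0.02, 0.015, -0.6, 0], [-0.02, 0.015, -0.9, 0], [-0.02, 0.015, -0.92, 0], [-0.02, 0.015, -0.92, 0]]]'

```text
time: 37.3
eef_pos: [0.4664, 0.369, 0.1452]
tcp_rot: [0.49, 0.51, -0.49, 0.51]
contact_force: [0.4, -0.2, 0.5]
opening: 1.001
```

Call:
servo_tool --deltas '[[[0, 0, 0, 0], [0, 0, 0, 0], [0, 0, 0, 0], [0, 0, 0, 0], [0, 0, 0, 0]]]' --claw -1

```text
time: 37.8
eef_pos: [0.466, 0.3693, 0.1448]
tcp_rot: [0.49, 0.51, -0.489, 0.51]
contact_force: [-2.4, -0.9, 5.8]
opening: 0.156
```

Call:
servo_tool --deltas '[[[0, 0, 0, 0], [0, 0, 0, 0], [0, 0, 0, 0], [0, 0, 0, 0], [0, 0, 0, 0]]]'

```text
time: 38.3
eef_pos: [0.4661, 0.3693, 0.1449]
tcp_rot: [0.49, 0.51, -0.489, 0.51]
contact_force: [-1.3, 0.8, 4.0]
opening: 0.149
```

Call:
servo_tool --deltas '[[[0, 0, 0.15, 0], [0, 0, 0.4, 0], [0, 0, 0.7, 0], [0, 0, 1, 0], [0, 0, 1, 0]]]'

```text
time: 38.8
eef_pos: [0.4681, 0.3705, 0.2504]
tcp_rot: [0.493, 0.509, -0.486, 0.511]
contact_force: [0.1, 0.0, 0.4]
opening: 0.155
```

Call:
servo_tool --deltas '[[[0, 0, 0.3, 0], [0, 0, 0.6, 0], [0, 0, 0.9, 0], [0, 0, 0.9, 0], [0, 0, 0.9, 0]]]'

```text
time: 39.3
eef_pos: [0.4658, 0.3691, 0.3337]
tcp_rot: [0.49, 0.51, -0.49, 0.51]
contact_force: [0.0, -0.8, -1.4]
opening: 0.151
```

Call:
servo_tool --deltas '[[[0.15, -0.15, 0, 0], [0.4, -0.4, 0, -0.011], [0.7, -0.7, 0, -0.011], [0.95, -0.8, 0, -0.011], [1, -0.8, 0, -0.011]]]'

```text
time: 39.8
eef_pos: [0.5671, 0.2868, 0.3303]
tcp_rot: [0.493, 0.506, -0.497, 0.504]
contact_force: [-0.1, -0.7, -0.9]
opening: 0.153
```

Call:
servo_tool --deltas '[[[0.3, -0.3, 0, 0], [0.6, -0.5, 0, 0], [0.8, -0.75, 0, 0], [0.9, -0.75, 0, 0], [0.9, -0.75, 0, 0]]]'

```text
time: 40.3
eef_pos: [0.6558, 0.2142, 0.3317]
tcp_rot: [0.493, 0.507, -0.495, 0.505]
contact_force: [0.8, 0.5, -0.2]
opening: 0.152
```

Call:
servo_tool --deltas '[[[0, 0, 0, 0], [0, 0, 0, 0], [0, 0, 0, 0], [0, 0, 0, 0], [0, 0, 0, 0]]]'

```text
time: 40.8
eef_pos: [0.6556, 0.2146, 0.3346]
tcp_rot: [0.494, 0.506, -0.494, 0.506]
contact_force: [0.2, -0.5, -0.2]
opening: 0.151
```

Call:
servo_tool --deltas '[[[0, 0, -0.1, 0], [0, 0, -0.2, 0], [0, 0, -0.28, 0], [0, 0, -0.35, 0], [0, 0, -0.35, 0]]]'

```text
time: 41.3
eef_pos: [0.6552, 0.214, 0.2969]
tcp_rot: [0.493, 0.507, -0.495, 0.505]
contact_force: [-0.1, 0.1, -0.1]
opening: 0.152
```

Call:
servo_tool --deltas '[[[0, 0, -0.05, 0], [0, 0, -0.1, 0], [0, 0, -0.15, 0], [0, 0, -0.19, 0], [0, 0, -0.22, 0]]]'

```text
time: 41.8
eef_pos: [0.6559, 0.2142, 0.2787]
tcp_rot: [0.494, 0.506, -0.494, 0.506]
contact_force: [-3.3, -1.1, 8.7]
opening: 0.153
```

Call:
servo_tool --deltas '[[[0, 0, 0, 0], [0, 0, 0, 0], [0, 0, 0, 0], [0, 0, 0, 0], [0, 0, 0, 0]]]'

```text
time: 42.3
eef_pos: [0.6559, 0.2142, 0.2787]
tcp_rot: [0.494, 0.506, -0.494, 0.506]
contact_force: [-2.9, -1.8, 5.4]
opening: 0.151
```

Call:
servo_tool --deltas '[[[0, 0, 0, 0], [0, 0, 0, 0], [0, 0, 0, 0], [0, 0, 0, 0], [0, 0, 0, 0]]]' --claw 1

```text
time: 42.8
eef_pos: [0.6559, 0.2142, 0.2769]
tcp_rot: [0.494, 0.506, -0.494, 0.506]
contact_force: [-1.1, 0.5, 0.6]
opening: 0.981
```

Call:
servo_tool --deltas '[[[0, 0, 0.2, 0], [0, 0, 0.5, 0], [0, 0, 0.9, 0], [0, 0, 1, 0], [0, 0, 1, 0]]]'

```text
time: 43.3
eef_pos: [0.6567, 0.2144, 0.3808]
tcp_rot: [0.496, 0.505, -0.492, 0.507]
contact_force: [0.7, 0.6, -0.4]
opening: 1.001
```

Call:
servo_tool --deltas '[[[-0.3, -0.3, 0, 0], [-0.6, -0.6, 0, 0], [-0.9, -0.9, 0, 0], [-1, -1, 0, 0], [-1, -1, 0, 0]]]'

```text
time: 43.8
eef_pos: [0.5547, 0.1133, 0.3759]
tcp_rot: [0.494, 0.506, -0.495, 0.505]
contact_force: [0.8, 1.2, -0.2]
opening: 0.998
```

Call:
servo_tool --deltas '[[[0, 0, 0, 0], [0, 0, 0, 0], [0, 0, 0, 0], [0, 0, 0, 0], [0, 0, 0, 0]]]'

```text
time: 44.3
eef_pos: [0.5562, 0.1146, 0.3771]
tcp_rot: [0.494, 0.506, -0.494, 0.506]
contact_force: [0.8, -0.5, -0.2]
opening: 0.998
```

```bash
python3 - <<'E'
from h import *
st(); T=wsnap('w12.png'); rec('wrist',['hook0','hook0_curl','pail0','pail0_bar'])
snap('side','s12.png'); rec('side',['hook0_curl','hook0','pail0','tube0'])
print(wproj([[.428,.032,.16],[.578,.096,.16],[.576,.216,.16]],T))
E
```

```text
t 44.3 tcp [0.5562 0.1146 0.3771] jaw deg -88.59 down [-0.  0. -1.] F [ 0.8 -0.5 -0.2] op 0.998
wrist hook0 [([0.644, 0.208, 0.281], 0.85), ([0.641, 0.096, 0.306], 0.67)]
wrist hook0_curl [([0.641, 0.207, 0.288], 0.59)]
wrist pail0 [([0.43, 0.026, 0.05], 0.69)]
wrist pail0_bar [([0.429, 0.026, 0.05], 0.59), ([0.501, 0.463, 0.036], 0.31)]
side hook0_curl [([0.633, 0.22, 0.241], 0.83)]
side hook0 [([0.637, 0.22, 0.241], 0.8)]
side pail0 [([0.424, 0.036, 0.046], 0.61), ([0.553, 0.046, 0.012], 0.29)]
side tube0 [([0.331, -0.107, 0.034], 0.91), ([0.414, -0.107, 0.039], 0.75), ([0.596, -0.257, 0.041], 0.7), ([0.514, -0.255, 0.042], 0.68), ([0.427, -0.242, 0.045], 0.61)]
[[395.18466613 337.70649181]
 [333.08517675 175.05949715]
 [189.26876764 173.99071095]]
```

View pics/w12.png

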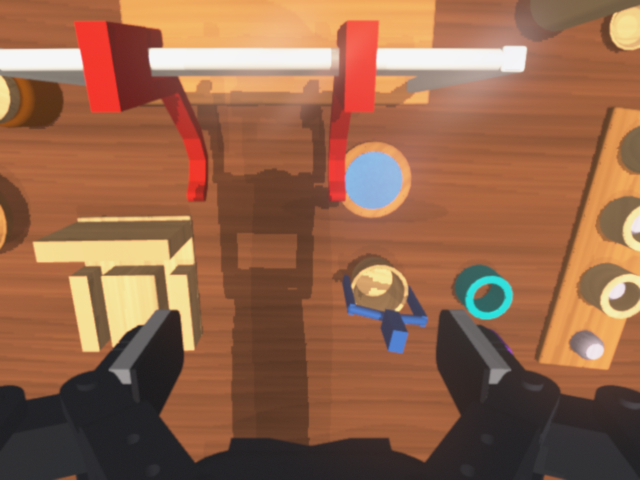

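Wrist picture: both hooks are on the rail with curls to the front, tips at (196,200) and (337,200). There is one pail, with its tab top at (397,342), handle ends at (350,310) and (425,322), and rim centre at (379,289). Next: hook lean and pail pose.

```bash
python3 - <<'E'
from h import *
T=np.load('pics/w12.png.npy')
im=cv2.imread('pics/w12.png'); f=lambda im,x,y,W,H,s:cv2.resize(im[y:y+H,x:x+W],s,interpolation=cv2.INTER_CUBIC)
s=cv2.imread('pics/s12.png')
cv2.imwrite('pics/m12.png',np.hstack([f(im,330,240,120,130,(420,455)),f(s,215,170,110,132,(380,455))]))
for a in (0,5,10):
  for y,rx in((.094,.6587),(.2145,.656)):
    r=np.radians(a);R=np.array([[np.cos(r),-np.sin(r)],[np.sin(r),np.cos(r)]])
    P=[]
    for q in [(-112,-87),(-19.5,50),(19.5,50),(-80,-100)]:
      d=R@np.array(q)/1000; P.append([rx+d[0],y,.26+d[1]])
    print(a,y,'tip,topF,topB wrist',np.round(wproj(P[:3],T),0).tolist(),'side',np.round(proj('side',P[:3]),0).tolist(),'curl',np.round(P[3],3))
e1,e2=watz((350,309),.107,T),watz((425,321),.107,T);d=e1-e2
print('bar',e1,e2,(e1+e2)/2,np.degrees(np.arctan2(-d[0],d[1])),np.linalg.norm(d)); print('tab',watz((397,341),.164,T),'rim',watz((379.5,289),.05,T))
E
```

```text
0 0.094 tip,topF,topB wrist [[335.0, 215.0], [360.0, 87.0], [364.0, -7.0]] side [[315.0, 250.0], [273.0, 202.0], [255.0, 199.0]] curl [0.579 0.094 0.16 ]
0 0.2145 tip,topF,topB wrist [[189.0, 215.0], [99.0, 87.0], [89.0, -7.0]] side [[305.0, 292.0], [259.0, 245.0], [240.0, 242.0]] curl [0.576 0.214 0.16 ]
5 0.094 tip,topF,topB wrist [[335.0, 203.0], [359.0, 97.0], [364.0, 3.0]] side [[311.0, 252.0], [275.0, 203.0], [257.0, 199.0]] curl [0.588 0.094 0.153]
5 0.2145 tip,topF,topB wrist [[191.0, 203.0], [101.0, 97.0], [89.0, 4.0]] side [[301.0, 294.0], [261.0, 246.0], [242.0, 242.0]] curl [0.585 0.214 0.153]
10 0.094 tip,topF,topB wrist [[334.0, 191.0], [358.0, 106.0], [364.0, 14.0]] side [[308.0, 253.0], [277.0, 204.0], [259.0, 199.0]] curl [0.597 0.094 0.148]
10 0.2145 tip,topF,topB wrist [[194.0, 191.0], [105.0, 106.0], [89.0, 15.0]] side [[298.0, 296.0], [263.0, 247.0], [244.0, 242.0]] curl [0.595 0.214 0.148]
bar [0.4311254  0.06965331 0.107     ] [ 0.41913291 -0.01045169  0.107     ] [0.42512915 0.02960081 0.107     ] -8.514493527176047 0.08099772149358876
tab [0.42685081 0.03098215 0.164     ] rim [0.43062641 0.02978225 0.05      ]
```

View pics/m12.png

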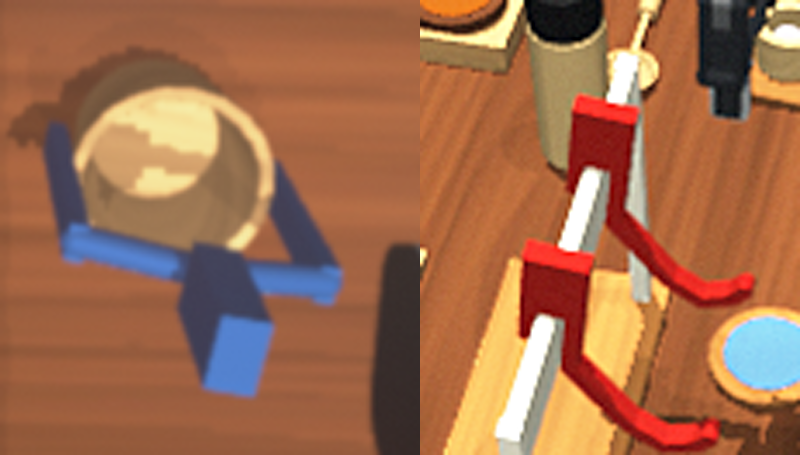

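Image rows match a lean of about 10°, giving curl A at (.596,.094,.148). The pail tab is at about (.427,.030) with yaw about -9°. I'll approach the tab with a small +x offset, because after a 180° turn that offset keeps the gripper body clear of the leaning hook.

Call:
servo_tool --deltas '[[[-0.2, -0.2, -0.1, -0.05], [-0.5, -0.5, -0.3, -0.104], [-0.8, -0.7, -0.5, -0.104], [-1, -0.85, -0.6, -0.104], [-1, -0.85, -0.6, -0.104]]]'

```text
time: 45.3
eef_pos: [0.4535, 0.0283, 0.3153]
tcp_rot: [-0.533, -0.464, 0.535, -0.463]
contact_force: [0.4, 0.1, 0.0]
opening: 1.0
```

Call:
servo_tool --deltas '[[[-0.12, 0, -0.3, 0], [-0.24, 0, -0.6, 0], [-0.24, 0, -0.8, 0], [-0.24, 0, -0.8, 0], [-0.24, 0, -0.8, 0]]]'

```text
time: 45.8
eef_pos: [0.4328, 0.0294, 0.2384]
tcp_rot: [0.534, 0.464, -0.533, 0.464]
contact_force: [0.7, -0.5, 0.5]
opening: 1.004
```

```bash
python3 - <<'E'
from h import *
st(); T=wsnap('w13.png'); im=cv2.imread('pics/w13.png')
m=cv2.inRange(cv2.cvtColor(im,cv2.COLOR_BGR2HSV),(105,120,60),(125,255,255))
n,l,s,c=cv2.connectedComponentsWithStats(m)
for i in range(1,n):
  if s[i,4]>300: print(s[i].tolist(),np.round(c[i],1))
# bright top face: brightest blue
hs=cv2.cvtColor(im,cv2.COLOR_BGR2HSV)
pc=wproj([[.427,.03,.164]],T)[0]; print('pred tab top',pc)
x,y=pc.astype(int); print(hs[y,x],im[y,x])
for t in (150,180,200):
  mm=(m>0)&(hs[:,:,2]>t); n,l,s,c=cv2.connectedComponentsWithStats(mm.astype(np.uint8)); i=1+np.argmax(s[1:,4])
  q=cv2.minAreaRect(np.argwhere(l==i)[:,::-1].astype(np.float32)); print(t,s[i].tolist(),np.round(q[0],1),np.round(q[1],1),round(q[2],1),watz(q[0],.164,T))
E
```

```text
t 45.8 tcp [0.4328 0.0294 0.2384] jaw deg -97.97 down [ 0.001 -0.    -1.   ] F [ 0.7 -0.5  0.5] op 1.004
[246, 227, 41, 17, 369] [261.6 236.1]
pred tab top [310.56907462 263.07640779]
[112 111 161] [161 109  91]
150 [247, 227, 40, 15, 282] [266.7 234.2] [39.2 12.2] 4.8 [0.44601593 0.05050111 0.164     ]
180 [304, 253, 6, 2, 11] [306.5 253.5] [1. 5.] 90.0 [0.43261837 0.03139383 0.164     ]Traceback (most recent call last):
  File "<stdin>", line 12, in <module>
    return _wrapfunc(a, 'argmax', axis=axis, out=out, **kwds)
    return bound(*args, **kwds)
ValueError: attempt to get argmax of an empty sequence
```

```bash
python3 - <<'E'
from h import *
T=np.load('pics/w13.png.npy'); im=cv2.imread('pics/w13.png')
for lo in (6,10,15):
  m=np.zeros((482,642),np.uint8); g=cv2.medianBlur(im,3)
  cv2.floodFill(g.copy(),m,(311,263),0,(lo,)*3,(lo,)*3,4|cv2.FLOODFILL_MASK_ONLY|cv2.FLOODFILL_FIXED_RANGE|(255<<8))
  pts=np.argwhere(m[1:-1,1:-1]>0)[:,::-1].astype(np.float32); q=cv2.minAreaRect(pts); print(len(pts),np.round(q[0],1),np.round(q[1],1),round(q[2],1),np.round(watz(q[0],.164,T),4),np.round(pts.min(0)),pts.max(0))
print(wproj([[.427,.03,.164],[.438,.03,.164],[.427,.037,.164]],T))
E
```

```text
521 [310.  270.5] [23. 24.] 90.0 [0.4229 0.0309 0.164 ] [298. 259.] [322. 282.]
560 [310.  269.5] [25. 24.] 90.0 [0.4234 0.0308 0.164 ] [298. 257.] [322. 282.]
604 [310.  269.5] [27. 24.] 90.0 [0.4234 0.0308 0.164 ] [298. 256.] [322. 283.]
[[310.56907462 263.07640779]
 [307.68392817 243.52112005]
 [297.5856604  264.79017716]]
```

The tab matches the predicted centre (310,263) and is square to the jaws. I'll descend, grip and lift.

Call:
servo_tool --deltas '[[[0, 0, -0.3, 0], [0, 0, -0.6, 0], [0, 0, -0.9, 0], [0, 0, -1, 0], [0, 0, -1, 0]]]'

```text
time: 46.35
eef_pos: [0.432, 0.0293, 0.1372]
tcp_rot: [-0.533, -0.464, 0.534, -0.464]
contact_force: [-0.1, 0.1, -0.2]
opening: 0.997
```

Call:
servo_tool --deltas '[[[0, 0, -0.1, 0], [0, 0, -0.1, 0], [0, 0, -0.1, 0], [0, 0, -0.1, 0], [0, 0, -0.1, 0]]]'

```text
time: 46.85
eef_pos: [0.4323, 0.0291, 0.128]
tcp_rot: [0.534, 0.464, -0.533, 0.464]
contact_force: [-0.0, 0.7, -0.5]
opening: 1.001
```

Call:
servo_tool --deltas '[[[0, 0, 0, 0], [0, 0, 0, 0], [0, 0, 0, 0], [0, 0, 0, 0], [0, 0, 0, 0]]]' --claw -1 --force 80

```text
time: 47.35
eef_pos: [0.432, 0.0292, 0.1275]
tcp_rot: [0.534, 0.464, -0.534, 0.464]
contact_force: [-1.9, -0.6, 6.8]
opening: 0.153
```

Call:
servo_tool --deltas '[[[0, 0, 0, 0], [0, 0, 0, 0], [0, 0, 0, 0], [0, 0, 0, 0], [0, 0, 0, 0]]]'

```text
time: 47.85
eef_pos: [0.4321, 0.0292, 0.1275]
tcp_rot: [0.534, 0.464, -0.534, 0.464]
contact_force: [1.1, -0.4, 0.9]
opening: 0.151
```

Call:
servo_tool --deltas '[[[0, 0, 0.1, 0], [0, 0, 0.3, 0], [0, 0, 0.6, 0], [0, 0, 0.8, 0], [0, 0, 0.8, 0]]]'

```text
time: 48.35
eef_pos: [0.4337, 0.029, 0.2108]
tcp_rot: [0.535, 0.462, -0.532, 0.466]
contact_force: [0.6, 1.2, -1.4]
opening: 0.152
```

```bash
python3 - <<'E'
from h import *
st(); print(get_state()['qpos'])
E
```

```text
t 48.35 tcp [0.4337 0.029  0.2108] jaw deg -97.98 down [ 0.007 -0.001 -1.   ] F [ 0.6  1.2 -1.4] op 0.152
[-1.67607771e-01 -2.56554143e-01  2.16422155e+00  8.37809026e-05
  1.22727144e+00  1.54243840e+00]
```

Call:
servo_tool --deltas '[[[0.1, 0.1, 0, 0.09], [0.2, 0.2, 0, 0.18], [0.3, 0.3, 0, 0.27], [0.4, 0.3, 0, 0.36], [0.4, 0.3, 0, 0.42]]]'

```text
time: 48.85
eef_pos: [0.4717, 0.0595, 0.2055]
tcp_rot: [0.353, 0.614, -0.353, 0.612]
contact_force: [0.6, 0.1, -2.2]
opening: 0.149
```

Call:
servo_tool --deltas '[[[0.1, 0.1, 0, 0.09], [0.2, 0.2, 0, 0.18], [0.28, 0.3, 0, 0.27], [0.28, 0.34, 0, 0.36], [0.28, 0.34, 0, 0.42]]]'

```text
time: 49.35
eef_pos: [0.4989, 0.0938, 0.2052]
tcp_rot: [0.135, 0.695, -0.136, 0.693]
contact_force: [-1.2, -0.1, -1.6]
opening: 0.15
```

Call:
servo_tool --deltas '[[[0, 0, 0, 0.09], [0, 0, 0, 0.18], [0, 0, 0, 0.27], [0, 0, 0, 0.36], [0, 0, 0, 0.42]]]'

```text
time: 49.85
eef_pos: [0.4987, 0.0932, 0.2053]
tcp_rot: [-0.096, 0.702, 0.097, 0.699]
contact_force: [-0.5, 0.1, -1.4]
opening: 0.156
```

Call:
servo_tool --deltas '[[[0, 0, 0, 0.09], [0, 0, 0, 0.18], [0, 0, 0, 0.27], [0, 0, 0, 0.36], [0, 0, 0, 0.42]]]'

```text
time: 50.35
eef_pos: [0.4987, 0.0932, 0.2053]
tcp_rot: [-0.318, 0.633, 0.319, 0.63]
contact_force: [-0.3, -0.0, -1.5]
opening: 0.151
```

Call:
servo_tool --deltas '[[[0, 0, 0, 0.09], [0, 0, 0, 0.18], [0, 0, 0, 0.27], [0, 0, 0, 0.36], [0, 0, 0, 0.424]]]'

```text
time: 50.85
eef_pos: [0.4987, 0.0932, 0.2053]
tcp_rot: [-0.506, 0.494, 0.508, 0.492]
contact_force: [0.6, -0.0, -1.3]
opening: 0.148
```

Call:
servo_tool --deltas '[[[0, 0, 0, 0], [0, 0, 0, 0], [0, 0, 0, 0], [0, 0, 0, 0], [0, 0, 0, 0]]]'

```text
time: 51.35
eef_pos: [0.4999, 0.0932, 0.2073]
tcp_rot: [-0.506, 0.494, 0.506, 0.494]
contact_force: [0.7, -0.0, -1.8]
opening: 0.152
```

```bash
python3 - <<'E'
from h import *
st(); T=wsnap('w14.png'); s=snap('side','s14.png'); c=snap('scene','c14.png')
im=cv2.imread('pics/w14.png')
f=lambda im,x,y,W,H:cv2.resize(im[y:y+H,x:x+W],(400,300),interpolation=cv2.INTER_CUBIC)
cv2.imwrite('pics/m14.png',np.vstack([np.hstack([f(im,0,0,640,480),f(s,220,170,180,135)]),np.hstack([f(c,260,180,160,120),f(s,0,0,640,480)])]))
rec('side',['hook0_curl','pail0_bar']); rec('scene',['hook0_curl','pail0_bar'])
E
```

```text
t 51.35 tcp [0.4999 0.0932 0.2073] jaw deg 91.34 down [-0.  0. -1.] F [ 0.7 -0.  -1.8] op 0.152
side hook0_curl [([0.631, 0.222, 0.243], 0.8)]
side pail0_bar [([0.503, 0.105, 0.12], 0.62)]
scene hook0_curl [([0.659, 0.216, 0.279], 0.52)]
scene pail0_bar [([0.504, 0.094, 0.126], 0.87), ([0.663, 0.215, 0.282], 0.42)]
```

Call:
servo_tool --deltas '[[[0, 0, -0.1, 0], [0.1, 0, -0.1, 0], [0.2, 0, -0.1, 0], [0.3, 0, -0.1, 0], [0.4, 0, -0.1, 0]]]'

```text
time: 52.2
eef_pos: [0.5413, 0.0931, 0.1975]
tcp_rot: [0.506, -0.494, -0.506, -0.494]
contact_force: [0.1, -0.2, -1.7]
opening: 0.152
```

Call:
servo_tool --deltas '[[[0.1, 0, 0, 0], [0.2, 0, 0, 0], [0.3, 0, 0, 0], [0.4, 0, 0, 0], [0.42, 0, 0, 0]]]'

```text
time: 52.7
eef_pos: [0.5831, 0.0931, 0.1973]
tcp_rot: [0.506, -0.494, -0.506, -0.494]
contact_force: [0.1, -0.6, -1.6]
opening: 0.15
```

Call:
servo_tool --deltas '[[[0, 0, 0, 0], [0, 0, 0, 0], [0, 0, 0, 0], [0, 0, 0, 0], [0, 0, 0, 0]]]'

```text
time: 53.2
eef_pos: [0.5817, 0.0932, 0.1974]
tcp_rot: [0.506, -0.494, -0.506, -0.494]
contact_force: [0.3, -0.1, -2.3]
opening: 0.154
```

```bash
python3 - <<'E'
from h import *
st(); s=snap('side','s15.png'); c=snap('scene','c15.png'); w=snap('wrist','w15.png')
f=lambda im,x,y,W,H,w,h:cv2.resize(im[y:y+H,x:x+W],(w,h),interpolation=cv2.INTER_CUBIC)
cv2.imwrite('pics/m15.png',np.hstack([f(s,230,170,120,150,480,600),np.vstack([f(c,280,190,130,122,320,300),f(w,0,0,640,480,320,300)])]))
# hook block tops via red in side: compare with s12
def red(im): 
  h=cv2.cvtColor(im,cv2.COLOR_BGR2HSV); m=cv2.inRange(h,(0,150,60),(6,255,255))|cv2.inRange(h,(174,150,60),(180,255,255)); m[:150]=0;m[:,:200]=0;m[330:]=0;m[:,340:]=0
  n,l,st_,cc=cv2.connectedComponentsWithStats(m); return [(st_[i].tolist(),np.round(cc[i],1).tolist()) for i in range(1,n) if st_[i,4]>40]
print(red(cv2.imread('pics/s12.png')));print(red(s))
E
```

```text
t 53.2 tcp [0.5817 0.0932 0.1974] jaw deg 91.38 down [ 0. -0. -1.] F [ 0.3 -0.1 -2.3] op 0.154
[([257, 197, 55, 62, 817], [277.5, 228.0]), ([244, 239, 58, 63, 906], [265.2, 270.5])]
[([257, 197, 37, 59, 661], [271.8, 221.8]), ([244, 239, 58, 63, 914], [265.4, 270.6]), ([297, 249, 15, 10, 103], [304.0, 254.2])]
```

No contact, hook A has not moved and its tip is visible beyond the handle. I'll lower in small steps, watching for contact around TCP z≈.16.

Call:
servo_tool --deltas '[[[0, 0, -0.06, 0], [0, 0, -0.12, 0], [0, 0, -0.18, 0], [0, 0, -0.24, 0], [0, 0, -0.25, 0]]]'

```text
time: 53.85
eef_pos: [0.5811, 0.0932, 0.1707]
tcp_rot: [-0.505, 0.495, 0.507, 0.493]
contact_force: [0.6, 1.2, -1.7]
opening: 0.155
```

Call:
servo_tool --deltas '[[[0, 0, -0.02, 0], [0, 0, -0.04, 0], [0, 0, -0.06, 0], [0, 0, -0.07, 0], [0, 0, -0.07, 0]]]'

```text
time: 54.35
eef_pos: [0.5818, 0.0932, 0.1652]
tcp_rot: [-0.506, 0.494, 0.506, 0.494]
contact_force: [0.7, -0.4, -1.7]
opening: 0.153
```

Call:
servo_tool --deltas '[[[0, 0, -0.01, 0], [0, 0, -0.02, 0], [0, 0, -0.03, 0], [0, 0, -0.03, 0], [0, 0, -0.03, 0]]]'

```text
time: 54.85
eef_pos: [0.5826, 0.0932, 0.1632]
tcp_rot: [0.506, -0.493, -0.505, -0.494]
contact_force: [0.7, 0.5, 2.5]
opening: 0.153
```

Contact at bar z≈.151, x≈.588, between the lip top and the trough as predicted. I'll release and back off straight up.

Call:
servo_tool --deltas '[[[0, 0, 0, 0], [0, 0, 0, 0], [0, 0, 0, 0], [0, 0, 0, 0], [0, 0, 0, 0]]]' --claw 0

```text
time: 55.35
eef_pos: [0.5817, 0.0932, 0.1621]
tcp_rot: [-0.506, 0.494, 0.506, 0.494]
contact_force: [0.2, 0.0, -0.2]
opening: 0.503
```

Call:
servo_tool --deltas '[[[0, 0, 0.05, 0], [0, 0, 0.2, 0], [-0.05, 0, 0.5, 0], [-0.1, 0, 0.8, 0], [-0.2, 0, 1, 0]]]'

```text
time: 55.85
eef_pos: [0.5631, 0.0932, 0.2667]
tcp_rot: [0.507, -0.493, -0.505, -0.495]
contact_force: [0.5, 0.0, 0.2]
opening: 0.502
```

Call:
servo_tool --deltas '[[[-0.1, 0, 0.3, 0], [-0.3, -0.2, 0.6, 0], [-0.5, -0.5, 1, 0], [-0.6, -0.9, 1, 0], [-0.6, -0.9, 1, 0]]]'

```text
time: 56.35
eef_pos: [0.5016, -0.0001, 0.3666]
tcp_rot: [0.507, -0.494, -0.502, -0.496]
contact_force: [0.1, 0.9, -0.8]
opening: 0.5
```

Call:
servo_tool --deltas '[[[0, -0.3, 0, 0], [0, -0.6, 0, 0], [0, -0.9, 0, 0], [0, -0.9, 0, 0], [0, -0.9, 0, 0]]]'

```text
time: 56.85
eef_pos: [0.5019, -0.0867, 0.3628]
tcp_rot: [-0.506, 0.494, 0.506, 0.494]
contact_force: [0.7, 0.7, 0.4]
opening: 0.502
```

```bash
python3 - <<'E'
from h import *
st(); s=snap('side','s16.png'); rec('side',['pail0','pail0_bar','hook0','tube0']); c=snap('scene','c16.png'); rec('scene',['pail0','pail0_bar','hook0','tube0'])
f=lambda im,x,y,W,H,w,h:cv2.resize(im[y:y+H,x:x+W],(w,h),interpolation=cv2.INTER_CUBIC)
cv2.imwrite('pics/m16.png',np.hstack([f(s,220,170,130,162,480,600),np.vstack([f(c,270,190,150,141,320,300),f(c,0,60,560,420,320,300)])]))
E
```

```text
t 56.85 tcp [ 0.5019 -0.0867  0.3628] jaw deg 91.31 down [ 0.     0.001 -1.   ] F [0.7 0.7 0.4] op 0.502
side pail0 [([0.584, 0.1, 0.083], 0.63)]
side pail0_bar [([0.587, 0.103, 0.082], 0.71), ([0.415, 0.341, 0.045], 0.43)]
side hook0 [([0.641, 0.099, 0.254], 0.84), ([0.635, 0.222, 0.244], 0.7)]
side tube0 [([0.43, -0.24, 0.042], 0.95), ([0.331, -0.108, 0.03], 0.93), ([0.596, -0.257, 0.044], 0.88), ([0.516, -0.25, 0.044], 0.76), ([0.421, -0.091, 0.034], 0.64)]
scene pail0 [([0.592, 0.095, 0.069], 0.81)]
scene pail0_bar [([0.589, 0.094, 0.065], 0.83)]
scene hook0 [([0.661, 0.214, 0.282], 0.79), ([0.662, 0.097, 0.287], 0.55)]
scene tube0 [([0.339, -0.118, 0.033], 0.9), ([0.428, -0.104, 0.036], 0.85), ([0.435, -0.26, 0.047], 0.79), ([0.526, -0.267, 0.047], 0.77), ([0.612, -0.273, 0.045], 0.71)]
```

View pics/m16.png

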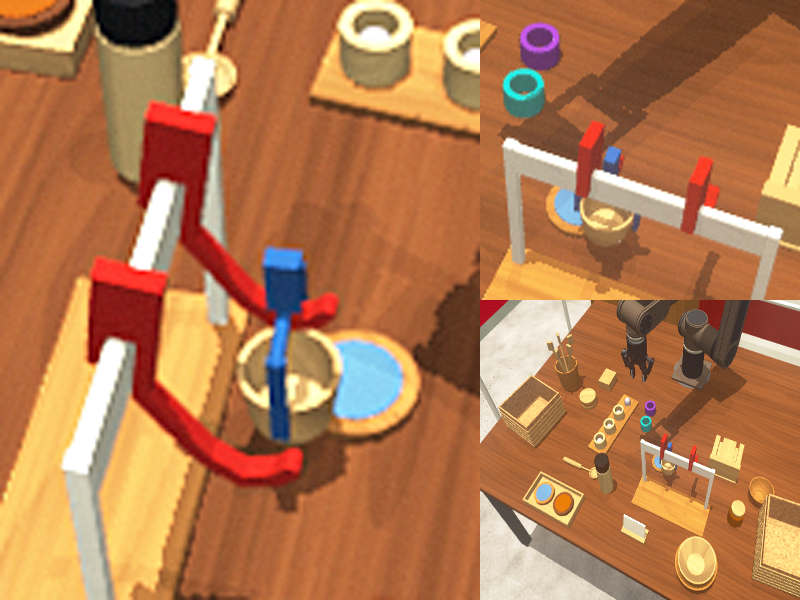

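The pail hangs by its bar in hook A's curl, both hooks are on the rail, and three tubes are on spigots. There is no second pail and no loose natural tube in view. After a short settle and a re-check I'll hand it in.

Call:
servo_tool --deltas '[[[0, 0, 0, 0], [0, 0, 0, 0], [0, 0, 0, 0], [0, 0, 0, 0], [0, 0, 0, 0]]]'

```text
time: 57.85
eef_pos: [0.5019, -0.0868, 0.3623]
tcp_rot: [-0.506, 0.494, 0.506, 0.494]
contact_force: [-0.0, 0.2, 0.3]
opening: 0.499
```

```bash
python3 - <<'E'
from h import *
s=snap('side'); rec('side',['pail0']); a=cv2.imread('pics/s16.png'); print('changed px',int((cv2.absdiff(s,a)[170:340,220:360].max(2)>40).sum()))
rec('side',['tube0']); print(sign_off())
E
```

```text
side pail0 [([0.585, 0.101, 0.082], 0.71)]
changed px 0
side tube0 [([0.599, -0.26, 0.048], 0.87), ([0.427, -0.242, 0.043], 0.69), ([0.331, -0.11, 0.032], 0.68), ([0.514, -0.254, 0.041], 0.58), ([0.421, -0.089, 0.038], 0.56), ([0.634, 0.221, 0.238], 0.22)]
the job is handed in; nothing more can be done
None
```

The display is set up and handed in at about 58 s. I put all three bamboo tubes on spigots of their own. One had been knocked aside, so I located it again first. Then I hooked both S-hooks over the rail with their curls to the front, and hung the only pail by its bar from the right-hand hook as seen from the robot.

**Last checks:**
- **Hooks and pail:** the final picture shows both hooks on the rail and the pail hanging free. That part of the side view did not change over the last second, and the robot was clear of everything.
- **Tubes:** all three are detected on the spigot board. Each reached the height of the board as I pressed it down. I did not measure their seated height separately.
- **Other wares:** I saw no second pail and no loose natural-coloured tube. I never touched the turquoise and purple look-alikes or the other wares.
- **Disagreement:** the fixed cameras and the wrist camera differed by up to 8 mm on the spigots and about 3.5 mm on the rail. I went by the wrist camera, and the fits went in with little force on the hooks and at most about 35 N at the wrist on the tubes.

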